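Assemble a tablet sieve set on the shaker

ROBOT

A 6-joint arm with a two-finger parallel gripper is mounted at the origin on the work surface. World frame = base frame: x ahead of the robot, y to its left, z up, the work surface at z = 0. Lengths are in m, angles in rad, forces in N, time in s.
With the tool pointing down it reaches from about 0.25 to 0.775 m from the base axis. Payload 4 kg.
Tool frame: the origin (TCP) lies between the finger pads; the fingertips stand 25 mm ahead of it and the grasp point (between the pads) lies 6 mm ahead of it; y points along the fingers, x is the direction in which the jaws open and shut, and the axes are right-handed (so a half turn about y gives the same grasp; the last joint's range is limited). The gripper opens to 85 mm and grips with 20 to 120 N. Pads are 22 mm wide; open, the fingers measure 114 mm over their backs; the gripper's body (76 mm by 85 mm) begins 54 mm behind the grasp point. The pads swing forward as they close: fully open they stand 13 mm farther back than shut.
Start: joints at [1.226, 0.087, 1.371, -0, 1.684, -0.103], TCP at [0.132, 0.534, 0.256] pointing down, gripper open.
Joint ranges: [-3.1, 3.1], [-0.76, 2.03], [0.27, 2.55], [-1.08, 4.22], [0.17, 2.65], [-2.57, 2.57]. Speed limits (rad/s): [2.79, 2.79, 3.14, 3.14, 3.14, 3.14].

INTERFACE

Orientations are given as a unit quaternion [w, x, y, z].
In Python, from plant import bot gives the robot as it stands. The module is installed in compiled form; this text tells all that it offers.
- The arm moves only by the shell command python3 -m crank 'ROWS' [FORCE]. ROWS is JSON, a list of rows, each an object of numbers: "hand": the opening, from 0 (shut) to 1 (fully open); "dx", "dy", "dz": the shift along the tool's x, y, z in m; "wx", "wy", "wz": the turn, a rotation vector about the tool's x, y, z in degrees. A call has 1 to 12 rows; each row is the pose to reach, as a shift and turn from the pose commanded when the call began, along the tool's axes at that moment; what a row does not reach only later rows make up. A row lasts 1/10 s, in which the tool goes at most 50 mm and 8.59 degrees, less where a joint would pass 70% of its speed; a pose out of reach is approached as far as the arm can. A call with a gripper value outside its range is refused whole. The fingers move at their own pace and stop on an object; FORCE is the grip in N (left out, the last holds). Time passes only in rows, so rows that repeat a pose let the fingers close. It gives the time, the measured TCP pose, the force and the opening at its end, in the units of the state.
- bot.get_obs(): the state, without advancing time (a new reading comes with each control period).
- bot.camera(name): name is "side" or "top" or "wrist"; returns a dict with "color" (420x560x3 uint8, red, green, blue), "z_map" (420x560 float32, m along the optical axis (not along the pixel's ray), 0 where there is no reading), "K" (3x3 intrinsics, pixels), "R" (3x3) and "t" (3): a world point X has camera coordinates R X + t. Camera axes: x right, y down, z forward; pixel columns grow to the right and rows downward; lengths in m; the calibration is good to about 2 mm. A picture is of the moment at which its call begins.
- bot.finish_job(): hands the job in, once; it reports no verdict.
The state is a dict: "t": time; "q": joint angles; "qd": joint speeds; "joint_efforts": joint torques, N m; "eef_pos": TCP position; "ee_rot": TCP orientation; "force": force on the tool from outside, world axes, zero at the start; "torque": the same for the moment, N m; "gripper_width": finger opening in m.
Only numpy, scipy, OpenCV 4.12 (cv2) and the standard library are available. Lean on these libraries where they do the work, as an engineer would, in place of code of your own. Each camera call takes 0.05 s, during which the arm holds its last target.

TASK

Put the small steel sieve set together on the sieve shaker, one piece at a time: first the closed pan into the black seat ring, then the fine sieve on the pan, then the coarse sieve, and last the lid, each fully home and upright on the one below. Let go of everything, and do not knock over or push aside the conical flask or the green wash bottle.

Things in the scene. Friction and masses are not known exactly. Their poses are not given: they have to be found in the camera images.
- pan: sieve set's pan: steel cup 48 mm high, empty down to a plain floor. Origin: centre of underside, z up. Form of every piece: tapered foot 10 mm high (diameter 40 mm at the bottom, 50 at its top), flat shoulder, then straight tube 60 mm outside, 54 inside, up to the rim. A foot drops loosely into the tube or ring below until the shoulder rests on the rim; centres itself from 5 mm off. 0.1-0.25 kg
- fine_sieve: fine sieve: steel, foot and tube as the pan's, 60 mm outside diameter, 48 mm high, open top; 13 mm below the rim a bright floor of close mesh fills the whole opening and lets nothing be seen through. Origin: centre of the underside of the foot, z up. Fully home on the pan its origin is 38 mm above the pan's
- coarse_sieve: coarse sieve: steel, foot and tube as the pan's, 60 mm outside diameter but taller, 58 mm, open top; 13 mm below the rim an open grid, just two bright bars each way, 16 mm apart, with big gaps to look down through. Origin: centre of the underside of the foot, z up. Fully home on the fine sieve its origin is 38 mm above the fine sieve's
- lid: lid: solid steel disc, 60 mm diameter, 8 mm thick, on the same 10 mm foot (disc's top 18 mm above the origin), with an upright round black knob in its middle, 20 mm diameter, 32 mm tall (18 to 50 mm above the origin). Origin: centre of the underside of the foot, z up. Fully home on the coarse sieve its origin is 48 mm above the coarse sieve's
- seat (a point): centre of the mouth of the sieve shaker's seat: a black ring, 54 mm inside, 64 outside, 12 mm high, amid a round aluminium plate (124 mm diameter, top 50 mm above the table) on a white square machine 150 x 150 x 38 mm, fixed. The point is level with the ring's top, 62 mm above the table; z up, x and y along the machine's sides. With the pan home, its origin is 10 mm below this point
- hotplate: bystander, fixed: black square hotplate, 150 x 150 mm, with a round dark plate on top 130 mm in diameter; 89 mm high in all. Origin: centre of its underside. Not used
- flask: bystander, loose, upright conical glass flask with a white stopper, 82 mm diameter at the base, 156 mm high. Origin: centre of its underside. To be left standing where it is
- wash_bottle: bystander, loose, upright green plastic wash bottle with white cap and bent spout, 66 mm diameter, 155 mm high to the cap and 208 mm to the spout, which reaches 62 mm out along its x axis. Origin: centre of its underside. To be left standing where it is
Mind the look-alikes: they are no part of the job. What is shaped like the fine_sieve but blue is not meant.

How it is judged:
On the way, in this order (a step that is already met when the one before it is completed fails the run):
1. the pan stands fully home in the shaker's seat ring (horizontal distance between pan and seat below 0.005 m and z of pan in the frame of seat between -0.014 and -0.007 m and angle between pan's own z axis and vertical below 0.09 rad), for 0.2 s.
2. the fine sieve is fully home on the pan (horizontal distance between fine_sieve and pan below 0.005 m and z of fine_sieve in the frame of pan between 0.034 and 0.041 m and angle between fine_sieve's own z axis and vertical below 0.09 rad), for 0.2 s.
3. the coarse sieve is fully home on the fine sieve (horizontal distance between coarse_sieve and fine_sieve below 0.005 m and z of coarse_sieve in the frame of fine_sieve between 0.034 and 0.041 m and angle between coarse_sieve's own z axis and vertical below 0.09 rad), for 0.2 s.
4. the lid is fully home on the coarse sieve (horizontal distance between lid and coarse_sieve below 0.005 m and z of lid in the frame of coarse_sieve between 0.044 and 0.051 m and angle between lid's own z axis and vertical below 0.09 rad), for 0.2 s.
At the end, for the whole second after the job is handed in: Pan in the seat ring, fine sieve on it, coarse sieve next, lid on top: each within 5 mm sideways of its support, height right to about 3 mm (shoulder down on the rim), tilted under 0.09 rad, at rest (under 0.02 m/s, 0.2 rad/s) and released (all of step 1 and all of step 2 and all of step 3 and all of step 4 and linear speed of each of pan, fine_sieve, coarse_sieve, lid below 0.02 m/s and angular speed of each of pan, fine_sieve, coarse_sieve, lid below 0.2 rad/s); the robot touches nothing.
It fails at once if the conical flask is pushed more than 40 mm or tipped over (distance of flask from where it was at the start of the episode above 0.04 m or angle between flask's own z axis and vertical above 0.5 rad).
It fails at once if the wash bottle is pushed more than 40 mm or tipped over (distance of wash_bottle from where it was at the start of the episode above 0.04 m or angle between wash_bottle's own z axis and vertical above 0.5 rad).
It also fails if it takes over 115 s, if anything falls off the work surface, if the arm or the gripper's body presses on something with over 40 N, if the wrist force passes 120 N, or if a joint passes its speed limit or range.

## Working session

There is one attempt and no reset: what is moved stays moved. The work goes in short steps, Python scripts to look and compute and a shell command to move; the robot and the scene stay as the last step left them, time stands still between calls to the robot, and variables do not carry over. Pictures are saved under pics/ and viewed, and the job is handed in when it is done.

```bash
mkdir -p pics
cat > h.py <<'E'
import numpy as np, cv2, json
from plant import bot
def snap(n,f):
    c=bot.camera(n); np.savez('pics/'+f+'.npz',**{k:np.array(v) for k,v in c.items()})
    cv2.imwrite('pics/'+f+'.png',c['color'][:,:,::-1]); return c
def load(f): return np.load('pics/'+f+'.npz')
def px2w(c,u,v,z=None):
    d=c['z_map'][int(v),int(u)] if z is None else z
    p=np.linalg.inv(c['K'])@np.array([u,v,1.])*d
    return c['R'].T@(p-c['t'])
def atz(c,u,v,h):
    o=-c['R'].T@c['t']; r=c['R'].T@np.linalg.inv(c['K'])@np.array([u,v,1.])
    return o+r*(h-o[2])/r[2]
def crop(f,u0,v0,u1,v1,s,o):
    im=cv2.imread('pics/'+f+'.png')[v0:v1,u0:u1]
    cv2.imwrite('pics/'+o+'.png',cv2.resize(im,None,fx=s,fy=s,interpolation=cv2.INTER_CUBIC))
E
python3 - <<'E'
from h import *
for n in ['top','side','wrist']:
    c=snap(n,n+'0'); print(n,c['K'].tolist(),(-c['R'].T@c['t']).round(3),c['R'].round(2).tolist())
o=bot.get_obs(); print(o)
E
```

```text
top [[462.629593068001, 0.0, 272.70631262935365], [0.0, 462.629593068001, 210.75323153349203], [0.0, 0.0, 1.0]] [ 0.259 -0.005  1.304] [[-0.02, -1.0, 0.0], [-0.98, 0.02, -0.19], [0.19, -0.01, -0.98]]
side [[430.6756965526612, 0.0, 280.99364601564724], [0.0, 430.6756965526612, 215.51216538084532], [0.0, 0.0, 1.0]] [ 0.43  -0.959  0.828] [[1.0, -0.06, -0.01], [-0.04, -0.62, -0.79], [0.04, 0.79, -0.62]]
wrist [[332.2063897856339, 0.0, 279.15884760941725], [0.0, 332.2063897856339, 210.4468964799614], [0.0, 0.0, 1.0]] [0.066 0.55  0.372] [[0.24, 0.97, -0.0], [0.94, -0.23, 0.26], [0.25, -0.06, -0.97]]
{'t': 0.15, 'q': array([ 1.22586356e+00,  8.78548590e-02,  1.37192088e+00,  8.93562119e-07,
        1.68359064e+00, -1.03102126e-01]), 'qd': array([-0.0012286 , -0.00394801, -0.00532046, -0.0016008 ,  0.0003237 ,
        0.00050268]), 'joint_efforts': array([ 1.35319769e-03, -3.52373779e+01, -3.13679516e+01, -1.48175800e-04,
        8.13438208e-03, -1.20114103e-05]), 'eef_pos': array([0.13160606, 0.53367839, 0.25536291]), 'ee_rot': array([-0.55632595,  0.55699311,  0.43550771, -0.43656976]), 'force': array([-0.35805855,  0.32783076, -0.99342495]), 'torque': array([-0.03496132, -0.01794211, -0.00974083]), 'gripper_width': 0.08536027388545063}
```

View pics/top0.png

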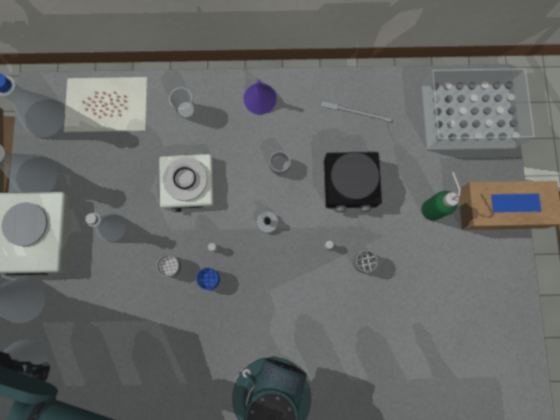

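View pics/side0.png

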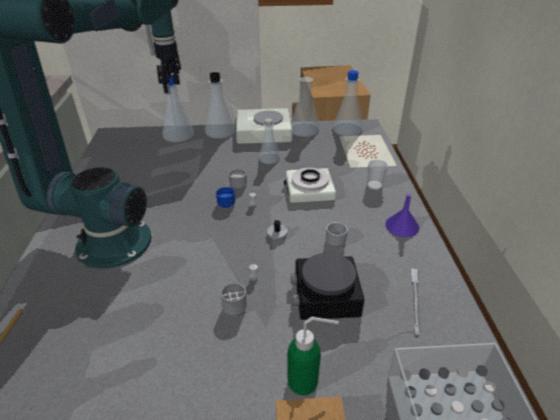

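View pics/wrist0.png

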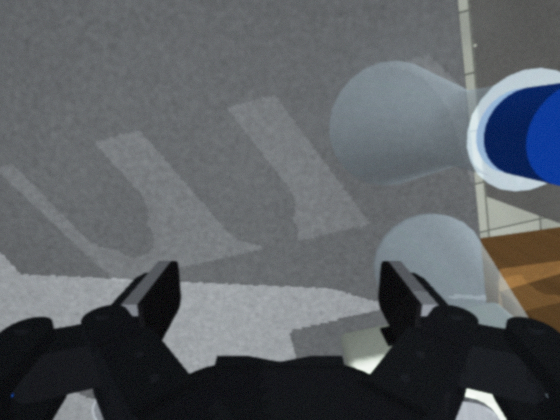

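Run:
```python
from h import *
from scipy.spatial.transform import Rotation as R
q=bot.get_obs()['ee_rot']; print(R.from_quat(q,scalar_first=True).as_matrix().round(3))
```

```text
[[ 0.239 -0.001 -0.971]
 [ 0.971 -0.002  0.239]
 [-0.002 -1.     0.   ]]
```

Run:
```python
from h import *
crop('top0',140,130,400,300,3,'top0z')
crop('side0',200,130,360,330,3,'side0z')
```

```text
(no output)
```

View pics/top0z.png

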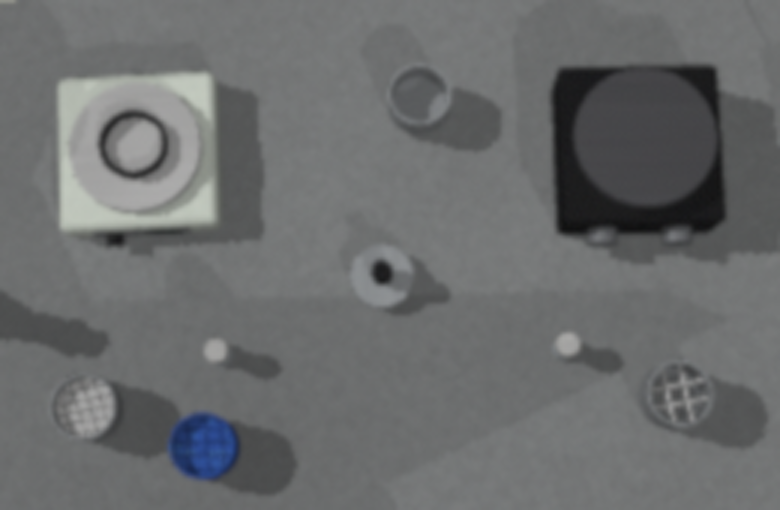

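View pics/side0z.png

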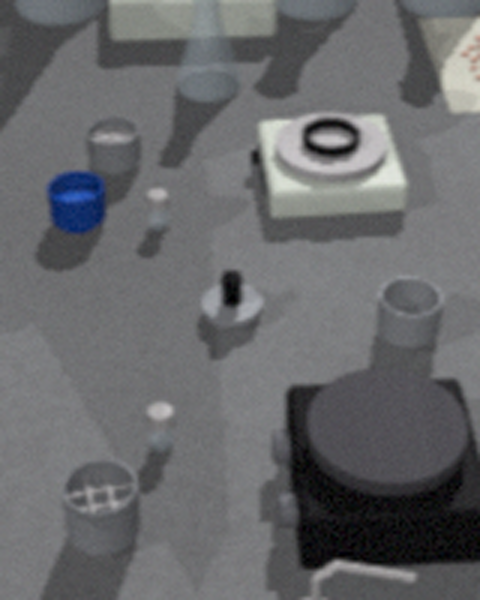

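Run:
```python
from h import *
c=load('top0')
for n,u,v,h in [('pan',280,161.7,.048),('fine',168.3,265.7,.048),('coarse',366.7,261.7,.058),('lid',267.3,222,.018),('knob',267.3,220.3,.05),('seat',184.7,178,.062),('vial1',211.5,247,.04),('vial2',329,244,.04),('flask',95,220,.15),('bottle',452,199,.155)]:
    p=atz(c,u-.0,v,h); 
    zz=[px2w(c,u+du,v+dv)[2] for du in range(-12,13) for dv in range(-12,13)]
    print(n,p.round(4),'r',np.hypot(p[0],p[1]).round(3),'maxz',np.percentile(zz,[5,50,90,98,100]).round(3))
```

```text
pan [ 0.636  -0.0369  0.048 ] r 0.637 maxz [-0.003  0.013  0.046  0.052  1.304]
fine [0.35  0.271 0.048] r 0.443 maxz [-0.002  0.034  0.046  0.05   1.304]
coarse [ 0.35   -0.2634  0.058 ] r 0.438 maxz [-0.002  0.014  0.057  0.061  1.304]
lid [0.4695 0.0019 0.018 ] r 0.469 maxz [-0.002  0.016  0.024  0.054  1.304]
knob [0.4689 0.0017 0.05  ] r 0.469 maxz [-0.002  0.015  0.024  0.053  1.304]
seat [0.5898 0.2281 0.062 ] r 0.632 maxz [0.047 0.052 0.062 0.065 1.304]
vial1 [0.3993 0.1557 0.04  ] r 0.429 maxz [-3.000e-03  1.000e-03  1.100e-02  4.500e-02  1.304e+00]
vial2 [ 0.4016 -0.1664  0.04  ] r 0.435 maxz [-3.000e-03  1.000e-03  1.200e-02  4.400e-02  1.304e+00]
flask [0.461  0.4361 0.15  ] r 0.635 maxz [-0.003  0.071  0.156  0.159  1.304]
bottle [ 0.4976 -0.4692  0.155 ] r 0.684 maxz [-0.     0.124  0.158  0.203  0.21 ]
```

```bash
cat >> h.py <<'E'
from scipy.spatial.transform import Rotation as Rot
def go(x,y,z,yaw=None):
    o=bot.get_obs(); R0=Rot.from_quat(o['ee_rot'],scalar_first=True).as_matrix()
    a=np.radians(yaw) if yaw is not None else np.arctan2(R0[1,0],R0[0,0])
    X=np.array([np.cos(a),np.sin(a),0]); Y=np.array([0,0,-1.]); Rt=np.c_[X,Y,np.cross(X,Y)]
    d=R0.T@(np.array([x,y,z])-o['eef_pos']); w=np.degrees(Rot.from_matrix(R0.T@Rt).as_rotvec())
    print('t',round(o['t'],2),'pos',o['eef_pos'].round(4),'yaw',np.degrees(np.arctan2(R0[1,0],R0[0,0])).round(1),'F',o['force'].round(1),'grip',o['gripper_width'].round(4))
    print('d',d.round(4),'w',w.round(2), 'q6',o['q'][5].round(2))
E
python3 -c "
from h import *
go(.636,-.037,.2,0)"
```

```text
Traceback (most recent call last):
  File "h.py", line 23, in go
    print('t',round(o['t'],2),'pos',o['eef_pos'].round(4),'yaw',np.degrees(np.arctan2(R0[1,0],R0[0,0])).round(1),'F',o['force'].round(1),'grip',o['gripper_width'].round(4))
                                                                                                                                                ^^^^^^^^^^^^^^^^^^^^^^^^
AttributeError: 'float' object has no attribute 'round'
```

```bash
sed -i "s/o\['gripper_width'\].round(4)/round(o['gripper_width'],4)/" h.py
python3 -c "
from h import *
go(.636,-.037,.2,0)"
```

```text
t 0.15 pos [0.1316 0.5337 0.2554] yaw 76.1 F [-0.4  0.3 -1. ] grip 0.0854
d [-0.4332  0.056  -0.6264] w [ 6.000e-02  7.614e+01 -9.000e-02] q6 -0.1
```

```bash
python3 -m crank '[{"dx":-0.433,"dy":0.0,"dz":-0.626,"wy":76,"hand":1},{"dx":-0.433,"dy":0.0,"dz":-0.626,"wy":76,"hand":1},{"dx":-0.433,"dy":0.0,"dz":-0.626,"wy":76,"hand":1},{"dx":-0.433,"dy":0.0,"dz":-0.626,"wy":76,"hand":1},{"dx":-0.433,"dy":0.0,"dz":-0.626,"wy":76,"hand":1},{"dx":-0.433,"dy":0.0,"dz":-0.626,"wy":76,"hand":1},{"dx":-0.433,"dy":0.0,"dz":-0.626,"wy":76,"hand":1},{"dx":-0.433,"dy":0.0,"dz":-0.626,"wy":76,"hand":1},{"dx":-0.433,"dy":0.0,"dz":-0.626,"wy":76,"hand":1},{"dx":-0.433,"dy":0.0,"dz":-0.626,"wy":76,"hand":1},{"dx":-0.433,"dy":0.0,"dz":-0.626,"wy":76,"hand":1},{"dx":-0.433,"dy":0.0,"dz":-0.626,"wy":76,"hand":1}]' 30
python3 -c "
from h import *
go(.636,-.037,.2,0)"
```

```text
t 0.15 pos [0.1316 0.5337 0.2554] yaw 76.1 F [-0.4  0.3 -1. ] grip 0.0854
d [-0.4332  0.056  -0.6264] w [ 6.000e-02  7.614e+01 -9.000e-02] q6 -0.1schema error: expected keys hand, dx, dy, dz, wx, wy, wz
```

All keys are required.

```bash
python3 -m crank '[{"hand":1,"dx":-0.433,"dy":0,"dz":-0.626,"wx":0,"wy":76,"wz":0},{"hand":1,"dx":-0.433,"dy":0,"dz":-0.626,"wx":0,"wy":76,"wz":0},{"hand":1,"dx":-0.433,"dy":0,"dz":-0.626,"wx":0,"wy":76,"wz":0},{"hand":1,"dx":-0.433,"dy":0,"dz":-0.626,"wx":0,"wy":76,"wz":0},{"hand":1,"dx":-0.433,"dy":0,"dz":-0.626,"wx":0,"wy":76,"wz":0},{"hand":1,"dx":-0.433,"dy":0,"dz":-0.626,"wx":0,"wy":76,"wz":0},{"hand":1,"dx":-0.433,"dy":0,"dz":-0.626,"wx":0,"wy":76,"wz":0},{"hand":1,"dx":-0.433,"dy":0,"dz":-0.626,"wx":0,"wy":76,"wz":0},{"hand":1,"dx":-0.433,"dy":0,"dz":-0.626,"wx":0,"wy":76,"wz":0},{"hand":1,"dx":-0.433,"dy":0,"dz":-0.626,"wx":0,"wy":76,"wz":0},{"hand":1,"dx":-0.433,"dy":0,"dz":-0.626,"wx":0,"wy":76,"wz":0},{"hand":1,"dx":-0.433,"dy":0,"dz":-0.626,"wx":0,"wy":76,"wz":0}]' 30
python3 -c "
from h import *
go(.636,-.037,.2,0)"
```

```text
t: 1.35
eef_pos: [0.53, 0.0826, 0.256]
ee_rot: [0.707, -0.707, -0.001, 0.001]
force: [-0.0, 1.6, 0.8]
gripper_width: 0.0856
t 1.35 pos [0.53   0.0826 0.256 ] yaw 0.1 F [-0.   1.6  0.8] grip 0.0856
d [ 0.1058  0.0559 -0.1199] w [-0.02  0.12 -0.01] q6 0.05
```

```bash
python3 -m crank '[{"hand":1,"dx":0.106,"dy":0.056,"dz":-0.12,"wx":0,"wy":0,"wz":0},{"hand":1,"dx":0.106,"dy":0.056,"dz":-0.12,"wx":0,"wy":0,"wz":0},{"hand":1,"dx":0.106,"dy":0.056,"dz":-0.12,"wx":0,"wy":0,"wz":0},{"hand":1,"dx":0.106,"dy":0.056,"dz":-0.12,"wx":0,"wy":0,"wz":0},{"hand":1,"dx":0.106,"dy":0.056,"dz":-0.12,"wx":0,"wy":0,"wz":0},{"hand":1,"dx":0.106,"dy":0.056,"dz":-0.12,"wx":0,"wy":0,"wz":0}]' 
python3 -c "
from h import *
c=snap('wrist','w1'); cv2.imwrite('pics/w1z.png',cv2.resize(c['color'][:,:,::-1],(800,600)))
go(.636,-.037,.04,0)"
```

```text
t: 1.95
eef_pos: [0.635, -0.0351, 0.1996]
ee_rot: [0.707, -0.707, -0.0, 0.001]
force: [0.3, 0.0, 0.9]
gripper_width: 0.0854
t 2.0 pos [ 0.635  -0.0345  0.2006] yaw 0.2 F [-0.5 -0.5  0.4] grip 0.0853
d [ 0.001   0.1606 -0.0026] w [-0.04  0.18 -0.01] q6 -0.15
```

View pics/w1.png

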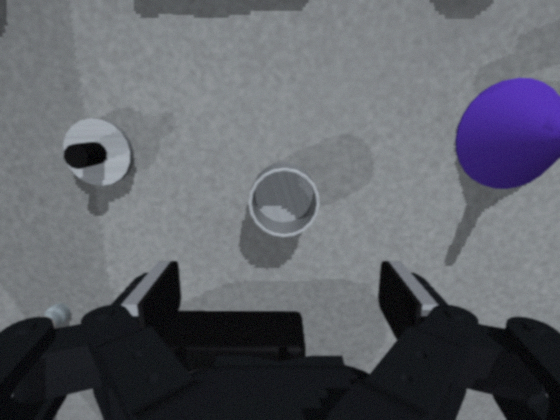

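The wrist picture shows the empty pan with a plain floor, rim centred at (283.5,202), lid at (97,152), purple funnel at (515,132).

```bash
python3 -c "
from h import *
c=load('w1')
print(atz(c,283.5,202,.048),atz(c,249,202,.048),atz(c,319,202,.048),atz(c,97,152,.018))
go(.636,-.037,.04,0)"
```

```text
[ 0.6366301  -0.03372405  0.048     ] [ 0.60791506 -0.03380057  0.048     ] [ 0.66615752 -0.03364537  0.048     ] [0.47060713 0.00436724 0.018     ]
t 2.0 pos [ 0.635  -0.0345  0.2006] yaw 0.2 F [-0.5 -0.5  0.4] grip 0.0853
d [ 0.001   0.1606 -0.0026] w [-0.04  0.18 -0.01] q6 -0.15
```

```bash
python3 -m crank '[{"hand":1,"dx":0.001,"dy":0.05,"dz":-0.001,"wx":0,"wy":0,"wz":0},{"hand":1,"dx":0.001,"dy":0.09,"dz":-0.001,"wx":0,"wy":0,"wz":0},{"hand":1,"dx":0.001,"dy":0.12,"dz":-0.001,"wx":0,"wy":0,"wz":0},{"hand":1,"dx":0.001,"dy":0.145,"dz":-0.001,"wx":0,"wy":0,"wz":0},{"hand":1,"dx":0.001,"dy":0.161,"dz":-0.001,"wx":0,"wy":0,"wz":0},{"hand":1,"dx":0.001,"dy":0.161,"dz":-0.001,"wx":0,"wy":0,"wz":0},{"hand":1,"dx":0.001,"dy":0.161,"dz":-0.001,"wx":0,"wy":0,"wz":0}]' 
python3 -c "
from h import *
c=snap('wrist','w2')
go(.636,-.0355,.038,0)"
```

```text
t: 2.7
eef_pos: [0.637, -0.0357, 0.0408]
ee_rot: [-0.707, 0.707, 0.002, -0.001]
force: [-0.4, 0.0, -0.1]
gripper_width: 0.0855
t 2.75 pos [ 0.6377 -0.0359  0.0417] yaw 0.2 F [-0.4  0.3  0.3] grip 0.0856
d [-0.0017  0.0037  0.0004] w [0.02 0.18 0.22] q6 -0.15
```

View pics/w2.png

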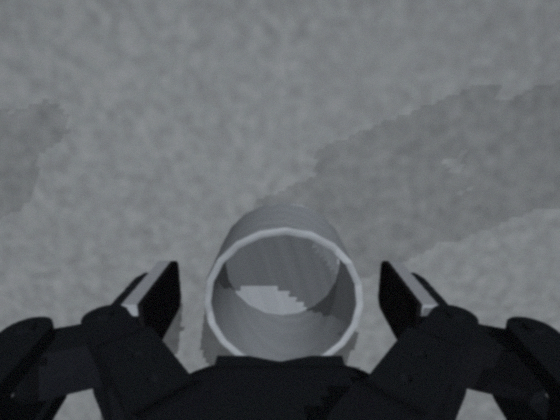

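```bash
python3 -c "
from h import *
c=load('w2')
print(atz(c,283.5,230,.048),atz(c,206,300,.048),atz(c,362,300,.048),-c['R'].T@c['t'])"
```

```text
[ 0.63690152 -0.00578435  0.048     ] [ 0.6084237  -0.03312525  0.048     ] [ 0.66612954 -0.03296323  0.048     ] [0.63517073 0.03104892 0.15794955]
```

```bash
python3 -m crank '[{"hand":1,"dx":-0.001,"dy":0.003,"dz":0,"wx":0,"wy":0,"wz":0},{"hand":0,"dx":-0.001,"dy":0.003,"dz":0,"wx":0,"wy":0,"wz":0},{"hand":0,"dx":-0.001,"dy":0.003,"dz":0,"wx":0,"wy":0,"wz":0},{"hand":0,"dx":-0.001,"dy":0.003,"dz":0,"wx":0,"wy":0,"wz":0},{"hand":0,"dx":-0.001,"dy":0.003,"dz":0,"wx":0,"wy":0,"wz":0},{"hand":0,"dx":-0.001,"dy":0.003,"dz":0,"wx":0,"wy":0,"wz":0},{"hand":0,"dx":-0.001,"dy":0.003,"dz":0,"wx":0,"wy":0,"wz":0},{"hand":0,"dx":-0.001,"dy":0.003,"dz":0,"wx":0,"wy":0,"wz":0}]' 35
python3 -c "
from h import *
go(.590,.228,.25,21)"
```

```text
t: 3.55
eef_pos: [0.6362, -0.0364, 0.0374]
ee_rot: [-0.707, 0.707, 0.002, -0.0]
force: [0.0, 0.2, 5.2]
gripper_width: 0.0578
t 3.55 pos [ 0.6362 -0.0364  0.0374] yaw 0.1 F [0.  0.2 5.2] grip 0.0578
d [-0.0451 -0.2127  0.2645] w [  0.04 -20.86   0.12] q6 -0.15
```

```bash
python3 -m crank '[{"hand":0,"dx":0,"dy":-0.03,"dz":0,"wx":0,"wy":0,"wz":0},{"hand":0,"dx":0,"dy":-0.07,"dz":0,"wx":0,"wy":0,"wz":0},{"hand":0,"dx":0,"dy":-0.11,"dz":0,"wx":0,"wy":0,"wz":0},{"hand":0,"dx":0,"dy":-0.13,"dz":0,"wx":0,"wy":0,"wz":0},{"hand":0,"dx":0,"dy":-0.13,"dz":0,"wx":0,"wy":0,"wz":0}]' 
python3 -c "
from h import *
c=snap('wrist','w3');c=snap('side','s3');crop('s3',260,100,420,260,3,'s3z')
go(.590,.228,.17,21)"
```

```text
t: 4.05
eef_pos: [0.6368, -0.0365, 0.1698]
ee_rot: [-0.707, 0.707, 0.003, 0.001]
force: [0.5, -0.9, -1.3]
gripper_width: 0.058
t 4.15 pos [ 0.6345 -0.0362  0.1644] yaw 0.1 F [-0.6  0.3 -2.3] grip 0.0576
d [-0.0439 -0.0054  0.2643] w [ -0.06 -20.86  -0.16] q6 -0.15
```

View pics/w3.png

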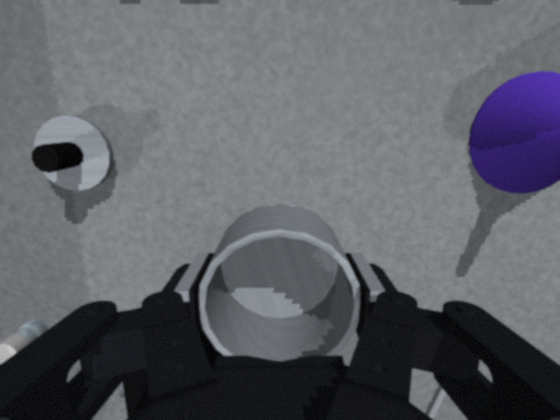

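View pics/s3z.png

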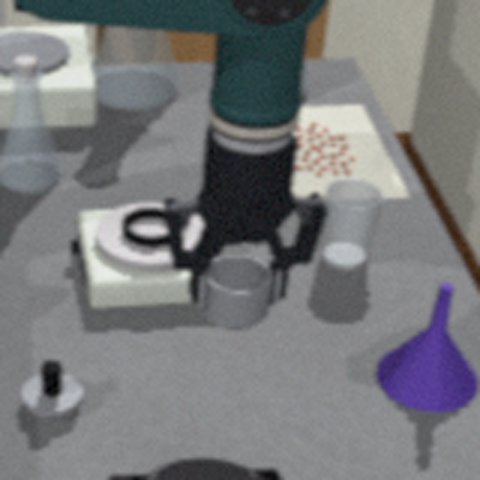

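```bash
python3 -c "
from h import *
go(.561,.303,.2,21)"
```

```text
t 4.15 pos [ 0.6345 -0.0362  0.1644] yaw 0.1 F [-0.6  0.3 -2.3] grip 0.0576
d [-0.0728 -0.0353  0.3394] w [ -0.06 -20.86  -0.16] q6 -0.15
```

```bash
python3 -m crank '[{"hand":0,"dx":0,"dy":-0.033,"dz":0.03,"wx":0,"wy":0,"wz":0},{"hand":0,"dx":-0.073,"dy":-0.033,"dz":0.339,"wx":0,"wy":-21,"wz":0},{"hand":0,"dx":-0.073,"dy":-0.033,"dz":0.339,"wx":0,"wy":-21,"wz":0},{"hand":0,"dx":-0.073,"dy":-0.033,"dz":0.339,"wx":0,"wy":-21,"wz":0},{"hand":0,"dx":-0.073,"dy":-0.033,"dz":0.339,"wx":0,"wy":-21,"wz":0},{"hand":0,"dx":-0.073,"dy":-0.033,"dz":0.339,"wx":0,"wy":-21,"wz":0},{"hand":0,"dx":-0.073,"dy":-0.033,"dz":0.339,"wx":0,"wy":-21,"wz":0},{"hand":0,"dx":-0.073,"dy":-0.033,"dz":0.339,"wx":0,"wy":-21,"wz":0},{"hand":0,"dx":-0.073,"dy":-0.033,"dz":0.339,"wx":0,"wy":-21,"wz":0},{"hand":0,"dx":-0.073,"dy":-0.033,"dz":0.339,"wx":0,"wy":-21,"wz":0},{"hand":0,"dx":-0.073,"dy":-0.033,"dz":0.339,"wx":0,"wy":-21,"wz":0},{"hand":0,"dx":-0.073,"dy":-0.033,"dz":0.339,"wx":0,"wy":-21,"wz":0}]' 
python3 -c "
from h import *
go(.590,.228,.2,21)
c=snap('wrist','w4')
go(.590,.228,.2,21)"
```

```text
t: 5.35
eef_pos: [0.562, 0.3009, 0.1988]
ee_rot: [-0.695, 0.695, 0.129, -0.129]
force: [0.4, -0.7, -2.6]
gripper_width: 0.0581
t 5.35 pos [0.562  0.3009 0.1988] yaw 21.0 F [ 0.4 -0.7 -2.6] grip 0.0581
d [ 0.     -0.0012 -0.078 ] w [ 0.02  0.01 -0.06] q6 0.04
t 5.4 pos [0.5621 0.301  0.1991] yaw 21.0 F [-0.2 -0.1 -2.5] grip 0.0577
d [-0.0001 -0.0009 -0.0782] w [ 0.01  0.01 -0.02] q6 0.04
```

View pics/w4.png

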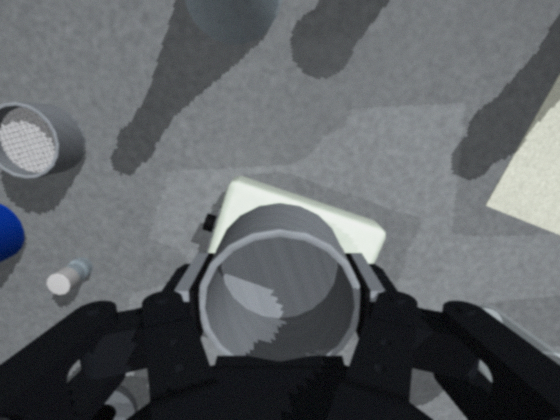

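I looked from the wrong side: image up is +z of the tool (flask base at (232,15)), and the pan hides the seat. Step back across to see it.

```bash
python3 -m crank '[{"hand":0,"dx":0,"dy":0,"dz":-0.03,"wx":0,"wy":0,"wz":0},{"hand":0,"dx":0,"dy":0,"dz":-0.08,"wx":0,"wy":0,"wz":0},{"hand":0,"dx":0,"dy":0,"dz":-0.13,"wx":0,"wy":0,"wz":0},{"hand":0,"dx":0,"dy":0,"dz":-0.158,"wx":0,"wy":0,"wz":0},{"hand":0,"dx":0,"dy":0,"dz":-0.158,"wx":0,"wy":0,"wz":0},{"hand":0,"dx":0,"dy":0,"dz":-0.158,"wx":0,"wy":0,"wz":0},{"hand":0,"dx":0,"dy":0,"dz":-0.158,"wx":0,"wy":0,"wz":0}]' 
python3 -c "
from h import *
go(.590,.228,.2,21)
c=snap('wrist','w5')
go(.590,.228,.2,21)"
```

```text
t: 6.1
eef_pos: [0.6183, 0.1556, 0.1994]
ee_rot: [0.695, -0.695, -0.13, 0.13]
force: [0.3, 0.4, -2.5]
gripper_width: 0.0578
t 6.1 pos [0.6183 0.1556 0.1994] yaw 21.2 F [ 0.3  0.4 -2.5] grip 0.0578
d [-0.0002 -0.0005  0.0778] w [-0.04  0.15  0.01] q6 -0.21
t 6.15 pos [0.6182 0.156  0.1994] yaw 21.2 F [-0.3 -0.1 -1.1] grip 0.0579
d [-0.0002 -0.0005  0.0773] w [-0.03  0.2   0.01] q6 -0.21
```

View pics/w5.png

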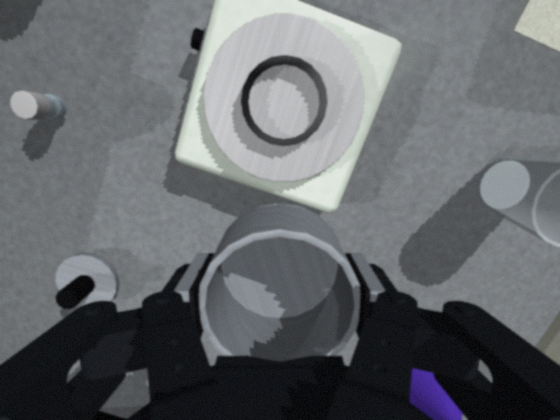

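The seat ring is at (284.5,100), 241–328 wide, and the held pan's rim runs 200–360 with its far edge at row 230.

```bash
python3 -c "
from h import *
c=load('w5')
g=c['color'].max(2); m=np.zeros_like(g); m[40:160,225:345]=(g[40:160,225:345]<60)
n,l,s,ce=cv2.connectedComponentsWithStats(m); i=1+np.argmax(s[1:,4]); k=cv2.findContours((l==i).astype('uint8'),0,1)[0][0]
e=cv2.fitEllipse(k); print(e, s[i])
S=atz(c,*e[0],.062); print('seat',S)
o=bot.get_obs(); rimz=o['eef_pos'][2]+.0105
for p in [(280,230),(200,298),(360,298)]: print(atz(c,*p,rimz), 'rel tool',Rot.from_quat(o['ee_rot'],scalar_first=True).as_matrix().T@(atz(c,*p,rimz)-o['eef_pos']))
print('seat rel tool',Rot.from_quat(o['ee_rot'],scalar_first=True).as_matrix().T@(S-o['eef_pos']))
"
```

```text
((285.01068115234375, 102.24503326416016), (81.16056060791016, 85.49685668945312), 150.60565185546875) [242  58  67  78 724]
seat [0.59209189 0.23145542 0.062     ]
[0.60607954 0.18461029 0.20993892] rel tool [-0.00094706 -0.01048341  0.0310605 ]
[0.58863136 0.1503899  0.20993892] rel tool [-0.0295894  -0.01050354  0.00546577]
[0.64202101 0.17107093 0.20993892] rel tool [ 0.02766581 -0.01049098  0.00544005]
seat rel tool [0.00291989 0.1374827  0.07971358]
```

```bash
python3 -c "
from h import *
crop('w5',225,40,345,160,5,'w5z'); crop('top0',155,150,215,210,10,'t0s')"
```

```text
(no output)
```

View pics/w5z.png

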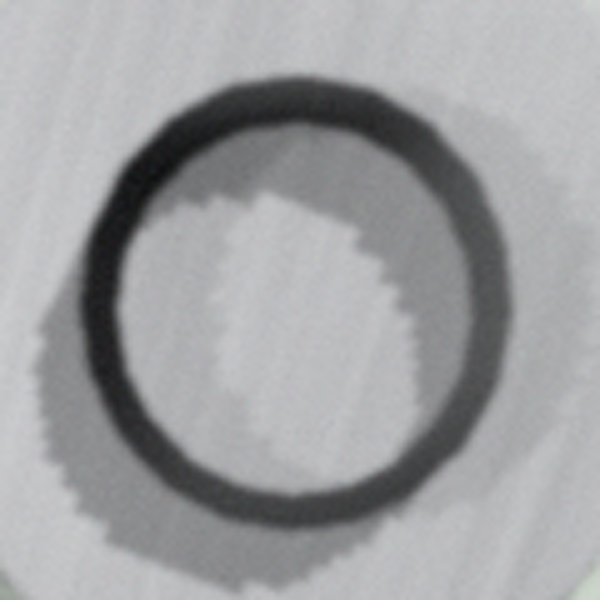

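View pics/t0s.png

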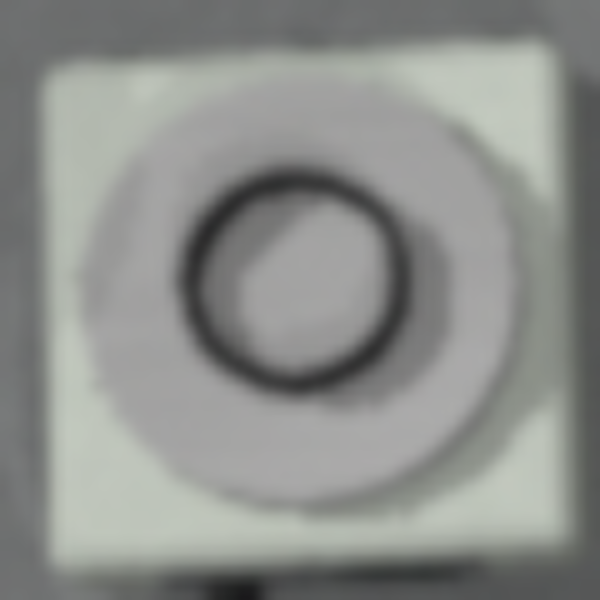

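Top and wrist differ by ~4 mm in y for the seat; I'll take the mean (0.5905, 0.230), within the 5 mm funnel either way, and check after descent.

```bash
python3 -c "
from h import *
go(.5905,.230,.12,21)"
```

```text
t 6.15 pos [0.6182 0.156  0.1994] yaw 21.2 F [-0.3 -0.1 -1.1] grip 0.0579
d [0.0009 0.0795 0.079 ] w [-0.03  0.2   0.01] q6 -0.21
```

```bash
python3 -m crank '[{"hand":0,"dx":0.001,"dy":0,"dz":0.04,"wx":0,"wy":0,"wz":0},{"hand":0,"dx":0.001,"dy":0.02,"dz":0.079,"wx":0,"wy":0,"wz":0},{"hand":0,"dx":0.001,"dy":0.06,"dz":0.079,"wx":0,"wy":0,"wz":0},{"hand":0,"dx":0.001,"dy":0.08,"dz":0.079,"wx":0,"wy":0,"wz":0},{"hand":0,"dx":0.001,"dy":0.08,"dz":0.079,"wx":0,"wy":0,"wz":0},{"hand":0,"dx":0.001,"dy":0.08,"dz":0.079,"wx":0,"wy":0,"wz":0}]' 
python3 -c "
from h import *
go(.5905,.230,.091,21)
c=snap('side','s6');crop('s6',250,120,370,220,6,'s6z');c=snap('wrist','w6')
go(.5905,.230,.091,21)"
```

```text
t: 6.75
eef_pos: [0.5907, 0.2302, 0.1197]
ee_rot: [0.695, -0.695, -0.13, 0.13]
force: [0.9, -0.7, -0.4]
gripper_width: 0.0578
t 6.75 pos [0.5907 0.2302 0.1197] yaw 21.2 F [ 0.9 -0.7 -0.4] grip 0.0578
d [-0.0003  0.0287 -0.0001] w [-0.01  0.22  0.01] q6 -0.09
t 6.85 pos [0.5922 0.2299 0.1219] yaw 21.2 F [ 0.4 -0.3 -0.6] grip 0.0576
d [-0.0016  0.0309  0.0007] w [0.01 0.17 0.25] q6 -0.09
```

View pics/s6z.png

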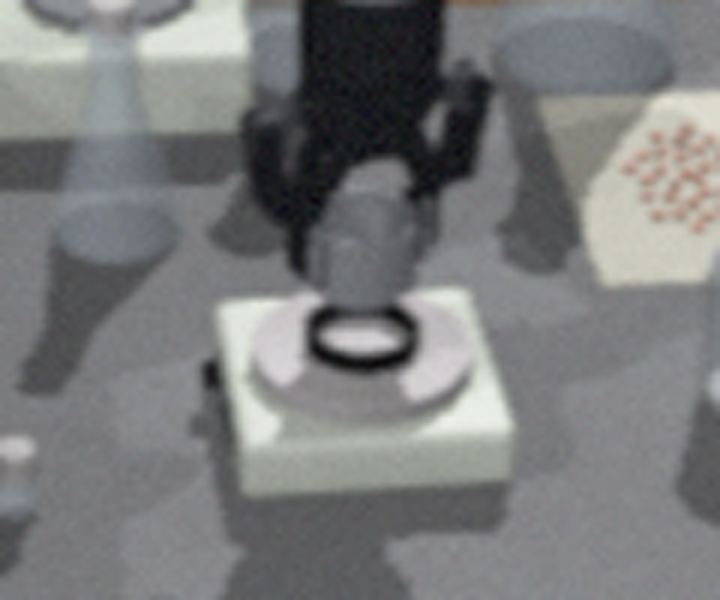

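View pics/w6.png

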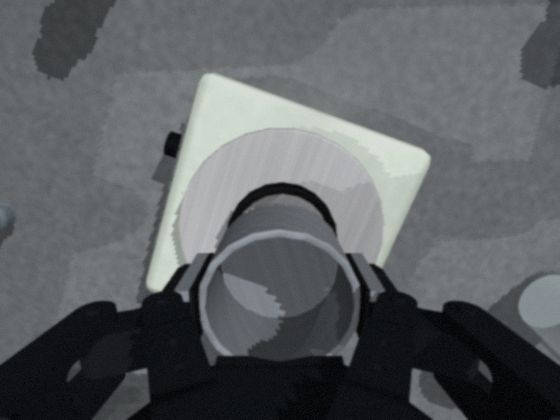

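```bash
python3 -c "
from h import *
c=load('w6'); T=np.array([.5914,.230,.1208]); R0=Rot.from_quat(bot.get_obs()['ee_rot'],scalar_first=True).as_matrix()
for p,h in [((282,182),.062),((229,220),.062),((337,220),.062),((282,127),.05),((179,230),.05),((384,230),.05),((280,230),.131)]: print(p,(R0.T@(atz(c,*p,h)-T)).round(4))"
```

```text
(282, 182) [0.0004 0.0588 0.0353]
(229, 220) [-0.0289  0.0587  0.014 ]
(337, 220) [0.031  0.0589 0.014 ]
(282, 127) [0.0004 0.0708 0.0638]
(179, 230) [-0.0608  0.0705  0.0042]
(384, 230) [0.0614 0.0711 0.0042]
(280, 230) [-0.0006 -0.0102  0.0313]
```

```bash
python3 -m crank '[{"hand":0,"dx":0.001,"dy":0.01,"dz":0.001,"wx":0,"wy":0,"wz":0},{"hand":0,"dx":0.001,"dy":0.018,"dz":0.001,"wx":0,"wy":0,"wz":0},{"hand":0,"dx":0.001,"dy":0.024,"dz":0.001,"wx":0,"wy":0,"wz":0},{"hand":0,"dx":0.001,"dy":0.029,"dz":0.001,"wx":0,"wy":0,"wz":0},{"hand":0,"dx":0.001,"dy":0.029,"dz":0.001,"wx":0,"wy":0,"wz":0},{"hand":0,"dx":0.001,"dy":0.029,"dz":0.001,"wx":0,"wy":0,"wz":0}]' 
python3 -c "
from h import *
go(.5905,.230,.0895,21)"
```

```text
t: 7.45
eef_pos: [0.5915, 0.2304, 0.0901]
ee_rot: [0.695, -0.695, -0.13, 0.13]
force: [0.7, 1.0, -2.4]
gripper_width: 0.0577
t 7.45 pos [0.5915 0.2304 0.0901] yaw 21.1 F [ 0.7  1.  -2.4] grip 0.0577
d [-0.0011  0.0006 -0.0001] w [-0.01  0.14 -0.01] q6 -0.09
```

```bash
python3 -m crank '[{"hand":0.75,"dx":0,"dy":0,"dz":0,"wx":0,"wy":0,"wz":0},{"hand":1,"dx":0,"dy":0,"dz":0,"wx":0,"wy":0,"wz":0},{"hand":1,"dx":0,"dy":0,"dz":0,"wx":0,"wy":0,"wz":0},{"hand":1,"dx":0,"dy":0,"dz":0,"wx":0,"wy":0,"wz":0},{"hand":1,"dx":0,"dy":-0.03,"dz":0,"wx":0,"wy":0,"wz":0},{"hand":1,"dx":0,"dy":-0.07,"dz":0,"wx":0,"wy":0,"wz":0},{"hand":1,"dx":0,"dy":-0.1,"dz":0,"wx":0,"wy":0,"wz":0},{"hand":1,"dx":0,"dy":-0.1,"dz":0,"wx":0,"wy":0,"wz":0}]' 
python3 -c "
from h import *
c=snap('wrist','w7');c=snap('side','s7');crop('s7',250,120,370,220,6,'s7z')
go(.35,.271,.2,38)"
```

```text
t: 8.25
eef_pos: [0.5942, 0.2314, 0.1976]
ee_rot: [0.696, -0.695, -0.134, 0.125]
force: [0.2, 0.2, -0.0]
gripper_width: 0.0855
t 8.35 pos [0.592  0.2307 0.1917] yaw 21.1 F [-0.2 -1.3 -1. ] grip 0.0856
d [-0.2112 -0.0089  0.1249] w [  0.04 -16.85   0.16] q6 -0.09
```

View pics/w7.png

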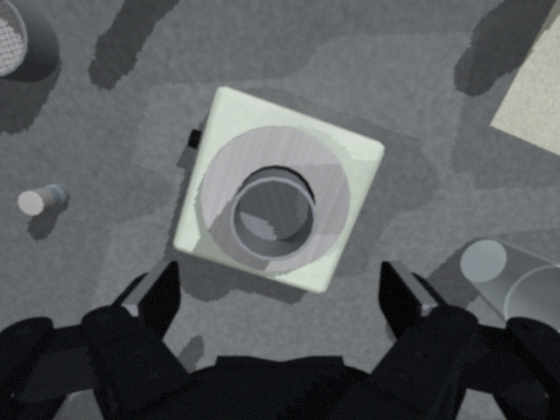

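View pics/s7z.png

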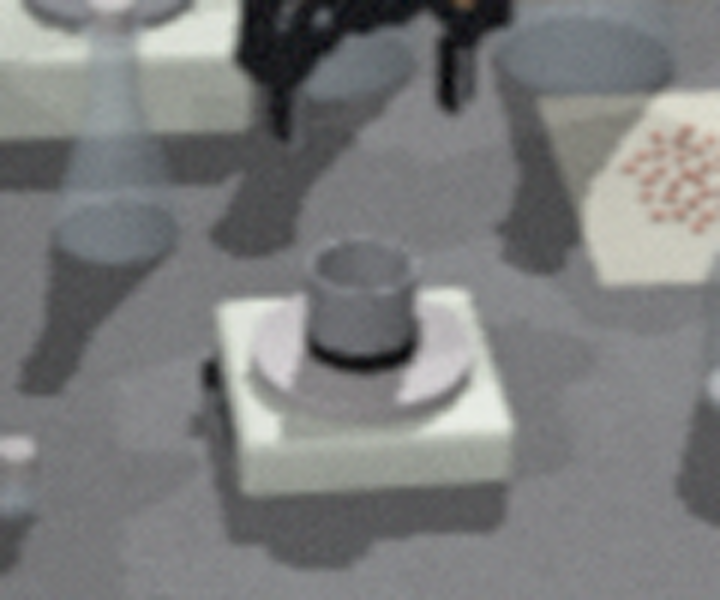

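Pan is home: its shoulder rests on the black ring all round (side zoom, rim at (362,260)), upright. Next, the fine sieve.

```bash
python3 -m crank '[{"hand":1,"dx":-0.211,"dy":-0.005,"dz":0.125,"wx":0,"wy":-17,"wz":0},{"hand":1,"dx":-0.211,"dy":-0.005,"dz":0.125,"wx":0,"wy":-17,"wz":0},{"hand":1,"dx":-0.211,"dy":-0.005,"dz":0.125,"wx":0,"wy":-17,"wz":0},{"hand":1,"dx":-0.211,"dy":-0.005,"dz":0.125,"wx":0,"wy":-17,"wz":0},{"hand":1,"dx":-0.211,"dy":-0.005,"dz":0.125,"wx":0,"wy":-17,"wz":0},{"hand":1,"dx":-0.211,"dy":-0.005,"dz":0.125,"wx":0,"wy":-17,"wz":0},{"hand":1,"dx":-0.211,"dy":-0.005,"dz":0.125,"wx":0,"wy":-17,"wz":0},{"hand":1,"dx":-0.211,"dy":-0.005,"dz":0.125,"wx":0,"wy":-17,"wz":0},{"hand":1,"dx":-0.211,"dy":-0.005,"dz":0.125,"wx":0,"wy":-17,"wz":0}]' 
python3 -c "
from h import *
go(.35,.271,.04,38)
c=snap('wrist','w8')
go(.35,.271,.04,38)"
```

```text
t: 9.25
eef_pos: [0.3506, 0.2707, 0.1947]
ee_rot: [-0.668, 0.669, 0.23, -0.231]
force: [-0.5, -0.3, -0.5]
gripper_width: 0.0855
t 9.25 pos [0.3506 0.2707 0.1947] yaw 38.1 F [-0.5 -0.3 -0.5] grip 0.0855
d [-1.000e-04  1.547e-01  6.000e-04] w [ 0.    0.07 -0.06] q6 -0.13
t 9.3 pos [0.3506 0.2707 0.1948] yaw 38.1 F [-0.3  0.3 -1. ] grip 0.0855
d [-0.0002  0.1548  0.0006] w [-0.    0.06 -0.05] q6 -0.13
```

View pics/w8.png

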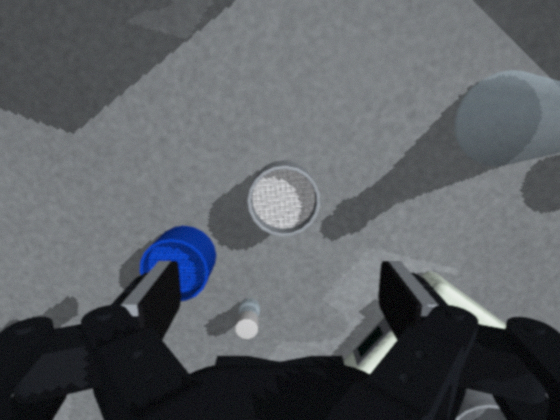

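Fine sieve (bright mesh) is at (284,201); blue look-alike at (178,262), clear of the left finger.

```bash
python3 -c "
from h import *
c=load('w8'); o=bot.get_obs();R0=Rot.from_quat(o['ee_rot'],scalar_first=True).as_matrix()
for p in [(284,201),(248,201),(320,201),(284,166)]: print((R0.T@(atz(c,*p,.048)-o['eef_pos'])).round(4), atz(c,*p,.048).round(4))"
```

```text
[0.003  0.1468 0.0042] [0.3503 0.2758 0.048 ]
[-0.0264  0.1468  0.0042] [0.3271 0.2576 0.048 ]
[0.0323 0.1468 0.0042] [0.3734 0.2939 0.048 ]
[0.0029 0.1468 0.0328] [0.3326 0.2982 0.048 ]
```

```bash
python3 -m crank '[{"hand":1,"dx":0.002,"dy":0.05,"dz":0.002,"wx":0,"wy":0,"wz":0},{"hand":1,"dx":0.002,"dy":0.09,"dz":0.002,"wx":0,"wy":0,"wz":0},{"hand":1,"dx":0.002,"dy":0.12,"dz":0.002,"wx":0,"wy":0,"wz":0},{"hand":1,"dx":0.002,"dy":0.145,"dz":0.002,"wx":0,"wy":0,"wz":0},{"hand":1,"dx":0.002,"dy":0.157,"dz":0.002,"wx":0,"wy":0,"wz":0},{"hand":1,"dx":0.002,"dy":0.157,"dz":0.002,"wx":0,"wy":0,"wz":0},{"hand":1,"dx":0.002,"dy":0.157,"dz":0.002,"wx":0,"wy":0,"wz":0}]' 
python3 -c "
from h import *
c=snap('wrist','w9')
go(.35,.271,.038,38)"
```

```text
t: 10.0
eef_pos: [0.351, 0.2741, 0.0392]
ee_rot: [0.668, -0.668, -0.231, 0.23]
force: [-0.6, -0.6, 0.5]
gripper_width: 0.0854
t 10.05 pos [0.3514 0.2744 0.0398] yaw 38.1 F [-0.6 -0.3 -0.2] grip 0.0855
d [-0.0032  0.0018 -0.0019] w [0.02 0.12 0.17] q6 -0.13
```

View pics/w9.png

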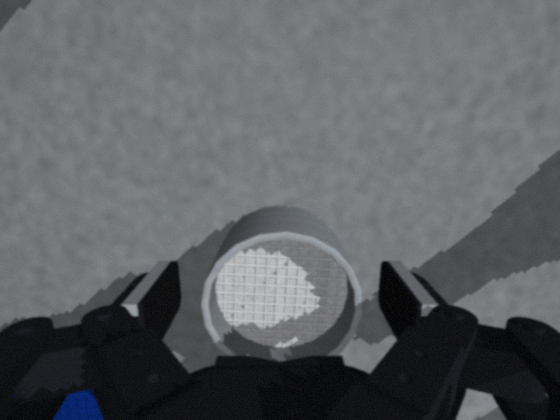

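```bash
python3 -m crank '[{"hand":1,"dx":0,"dy":0.001,"dz":-0.001,"wx":0,"wy":0,"wz":0},{"hand":0,"dx":0,"dy":0.001,"dz":-0.001,"wx":0,"wy":0,"wz":0},{"hand":0,"dx":0,"dy":0.001,"dz":-0.001,"wx":0,"wy":0,"wz":0},{"hand":0,"dx":0,"dy":0.001,"dz":-0.001,"wx":0,"wy":0,"wz":0},{"hand":0,"dx":0,"dy":0.001,"dz":-0.001,"wx":0,"wy":0,"wz":0},{"hand":0,"dx":0,"dy":0.001,"dz":-0.001,"wx":0,"wy":0,"wz":0},{"hand":0,"dx":0,"dy":0.001,"dz":-0.001,"wx":0,"wy":0,"wz":0},{"hand":0,"dx":0,"dy":0.001,"dz":-0.001,"wx":0,"wy":0,"wz":0}]' 35
python3 -c "
from h import *
c=snap('wrist','w10')
go(.617,.156,.22,21)"
```

```text
t: 10.85
eef_pos: [0.3513, 0.2734, 0.0386]
ee_rot: [0.668, -0.668, -0.232, 0.23]
force: [-0.6, -1.0, 6.0]
gripper_width: 0.0598
t 10.9 pos [0.3513 0.2735 0.0386] yaw 38.2 F [-0.5 -1.3  5.3] grip 0.06
d [ 0.1368 -0.181  -0.2566] w [ 0.   17.15  0.13] q6 -0.13
```

View pics/w10.png

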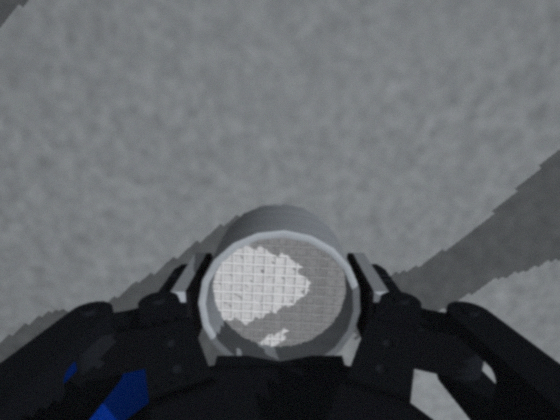

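```bash
python3 -c "
from h import *
go(.591,.2305,.17,21)"; python3 -m crank '[{"hand":0,"dx":0,"dy":-0.03,"dz":0,"wx":0,"wy":0,"wz":0},{"hand":0,"dx":0,"dy":-0.07,"dz":0,"wx":0,"wy":0,"wz":0},{"hand":0,"dx":0,"dy":-0.11,"dz":0,"wx":0,"wy":0,"wz":0},{"hand":0,"dx":0,"dy":-0.13,"dz":0,"wx":0,"wy":0,"wz":0},{"hand":0,"dx":0,"dy":-0.13,"dz":0,"wx":0,"wy":0,"wz":0}]'; python3 -c "
from h import *
go(.591,.2305,.17,21)"
```

```text
t 10.9 pos [0.3513 0.2735 0.0386] yaw 38.2 F [-0.5 -1.3  5.3] grip 0.06
d [ 0.1622 -0.131  -0.1819] w [ 0.   17.15  0.13] q6 -0.13
t: 11.4
eef_pos: [0.3523, 0.2741, 0.1709]
ee_rot: [0.669, -0.668, -0.234, 0.228]
force: [0.1, -0.9, -1.5]
gripper_width: 0.0598
t 11.4 pos [0.3523 0.2741 0.1709] yaw 38.2 F [ 0.1 -0.9 -1.5] grip 0.0598
d [ 0.1608  0.0023 -0.1817] w [-1.000e-02  1.715e+01  4.600e-01] q6 -0.13
```

```bash
python3 -m crank '[{"hand":0,"dx":0.03,"dy":-0.01,"dz":-0.03,"wx":0,"wy":0,"wz":0},{"hand":0,"dx":0.162,"dy":-0.01,"dz":-0.182,"wx":0,"wy":17,"wz":0},{"hand":0,"dx":0.162,"dy":-0.01,"dz":-0.182,"wx":0,"wy":17,"wz":0},{"hand":0,"dx":0.162,"dy":-0.01,"dz":-0.182,"wx":0,"wy":17,"wz":0},{"hand":0,"dx":0.162,"dy":-0.01,"dz":-0.182,"wx":0,"wy":17,"wz":0},{"hand":0,"dx":0.162,"dy":-0.01,"dz":-0.182,"wx":0,"wy":17,"wz":0},{"hand":0,"dx":0.162,"dy":-0.01,"dz":-0.182,"wx":0,"wy":17,"wz":0},{"hand":0,"dx":0.162,"dy":-0.01,"dz":-0.182,"wx":0,"wy":17,"wz":0},{"hand":0,"dx":0.162,"dy":-0.002,"dz":-0.182,"wx":0,"wy":17,"wz":0},{"hand":0,"dx":0.162,"dy":0.009,"dz":-0.182,"wx":0,"wy":17,"wz":0},{"hand":0,"dx":0.162,"dy":0.009,"dz":-0.182,"wx":0,"wy":17,"wz":0}]'; python3 -c "
from h import *
go(.5912,.2305,.13,21);c=snap('wrist','w11'); c=snap('side','s11');crop('s11',250,100,370,200,6,'s11z')
go(.5912,.2305,.13,21)"
```

```text
t: 12.5
eef_pos: [0.5883, 0.23, 0.156]
ee_rot: [-0.695, 0.695, 0.129, -0.132]
force: [-0.5, -0.3, -2.1]
gripper_width: 0.0599
t 12.5 pos [0.5883 0.23   0.156 ] yaw 21.2 F [-0.5 -0.3 -2.1] grip 0.0599
d [ 0.003   0.026  -0.0006] w [-0.03  0.2  -0.23] q6 -0.09
t 12.6 pos [0.5895 0.2301 0.1577] yaw 21.2 F [ 0.2 -0.4 -2. ] grip 0.0598
d [ 0.0018  0.0277 -0.0002] w [-0.01  0.18 -0.07] q6 -0.09
```

View pics/w11.png

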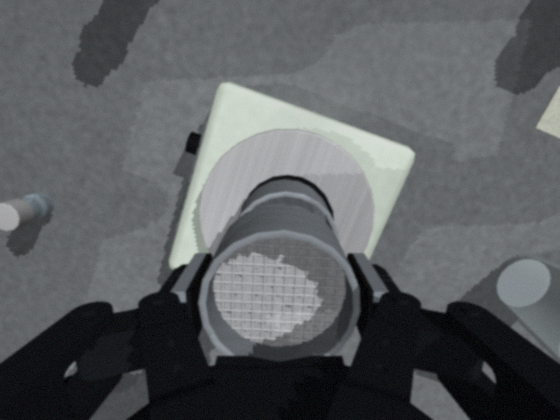

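View pics/s11z.png

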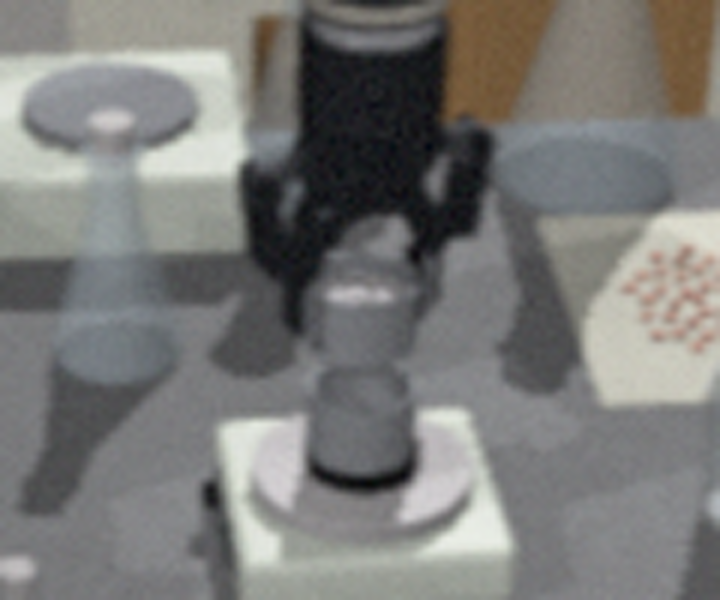

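```bash
python3 -c "
from h import *
c=load('w11'); T=np.array([.5887,.230,.1565]); o=bot.get_obs();R0=Rot.from_quat(o['ee_rot'],scalar_first=True).as_matrix()
for p,h in [((287,191),.1),((242,210),.1),((332,210),.1),((286,127),.05),((195,205),.05),((375,205),.05),((281,231),.166)]: print(p,(R0.T@(atz(c,*p,h)-T)).round(4))
print(o['eef_pos'])"
```

```text
(287, 191) [0.0024 0.0565 0.0313]
(242, 210) [-0.0218  0.0565  0.0208]
(332, 210) [0.0267 0.0565 0.0209]
(286, 127) [0.0025 0.1065 0.0634]
(195, 205) [-0.0603  0.1066  0.0109]
(375, 205) [0.0643 0.1064 0.0111]
(281, 231) [-0.0009 -0.0095  0.0312]
[0.58947571 0.23009306 0.15769556]
```

```bash
python3 -m crank '[{"hand":0,"dx":0.002,"dy":0.01,"dz":0,"wx":0,"wy":0,"wz":0},{"hand":0,"dx":0.002,"dy":0.018,"dz":0,"wx":0,"wy":0,"wz":0},{"hand":0,"dx":0.002,"dy":0.024,"dz":0,"wx":0,"wy":0,"wz":0},{"hand":0,"dx":0.002,"dy":0.028,"dz":0,"wx":0,"wy":0,"wz":0},{"hand":0,"dx":0.002,"dy":0.028,"dz":0,"wx":0,"wy":0,"wz":0},{"hand":0,"dx":0.002,"dy":0.028,"dz":0,"wx":0,"wy":0,"wz":0}]' 
python3 -c "
from h import *
go(.5912,.2305,.129,21)"
```

```text
t: 13.2
eef_pos: [0.5924, 0.2307, 0.1303]
ee_rot: [0.695, -0.695, -0.13, 0.13]
force: [0.3, 0.8, -1.4]
gripper_width: 0.0597
t 13.2 pos [0.5924 0.2307 0.1303] yaw 21.1 F [ 0.3  0.8 -1.4] grip 0.0597
d [-0.0011  0.0013  0.0003] w [-0.    0.14  0.01] q6 -0.09
```

```bash
python3 -m crank '[{"hand":0,"dx":-0.001,"dy":0.001,"dz":0,"wx":0,"wy":0,"wz":0},{"hand":0.75,"dx":-0.001,"dy":0.001,"dz":0,"wx":0,"wy":0,"wz":0},{"hand":1,"dx":-0.001,"dy":0.001,"dz":0,"wx":0,"wy":0,"wz":0},{"hand":1,"dx":-0.001,"dy":0.001,"dz":0,"wx":0,"wy":0,"wz":0},{"hand":1,"dx":-0.001,"dy":0.001,"dz":0,"wx":0,"wy":0,"wz":0},{"hand":1,"dx":-0.001,"dy":-0.03,"dz":0,"wx":0,"wy":0,"wz":0},{"hand":1,"dx":-0.001,"dy":-0.07,"dz":0,"wx":0,"wy":0,"wz":0},{"hand":1,"dx":-0.001,"dy":-0.09,"dz":0,"wx":0,"wy":0,"wz":0},{"hand":1,"dx":-0.001,"dy":-0.09,"dz":0,"wx":0,"wy":0,"wz":0}]' 
python3 -c "
from h import *
c=snap('wrist','w12');c=snap('side','s12');crop('s12',250,100,370,200,6,'s12z')
go(.35,-.2634,.22,-37)"
```

```text
t: 14.1
eef_pos: [0.5932, 0.2309, 0.2258]
ee_rot: [0.695, -0.695, -0.133, 0.126]
force: [0.5, 0.3, 1.0]
gripper_width: 0.0855
t 14.2 pos [0.5914 0.2303 0.2204] yaw 21.1 F [0.3 0.  0. ] grip 0.0855
d [-4.032e-01  1.000e-04 -3.734e-01] w [-2.000e-02  5.815e+01  3.000e-02] q6 -0.09
```

View pics/w12.png

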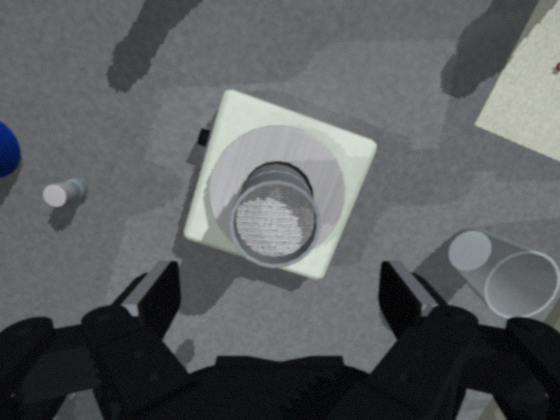

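View pics/s12z.png

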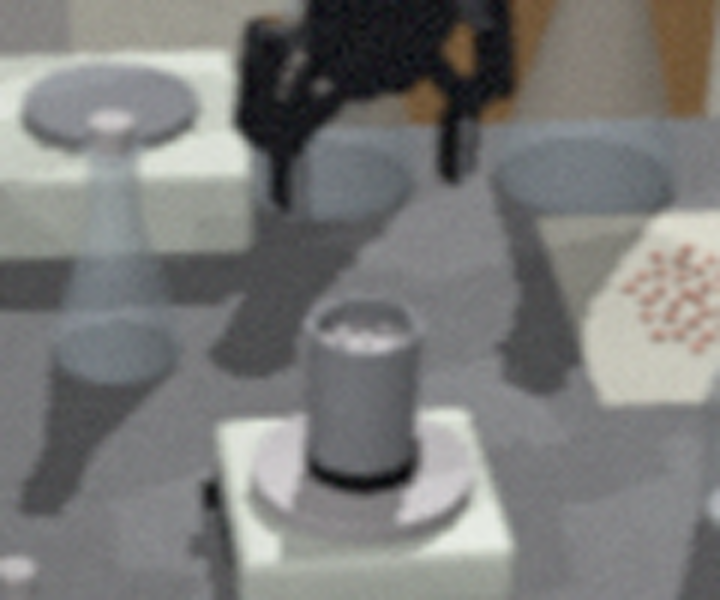

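The fine sieve is home (continuous cylinder on the ring in the side crop, rim at (362,320)). Now the coarse sieve.

```bash
python3 -m crank '[{"hand":1,"dx":-0.403,"dy":0,"dz":-0.373,"wx":0,"wy":58,"wz":0},{"hand":1,"dx":-0.403,"dy":0,"dz":-0.373,"wx":0,"wy":58,"wz":0},{"hand":1,"dx":-0.403,"dy":0,"dz":-0.373,"wx":0,"wy":58,"wz":0},{"hand":1,"dx":-0.403,"dy":0,"dz":-0.373,"wx":0,"wy":58,"wz":0},{"hand":1,"dx":-0.403,"dy":0,"dz":-0.373,"wx":0,"wy":58,"wz":0},{"hand":1,"dx":-0.403,"dy":0,"dz":-0.373,"wx":0,"wy":58,"wz":0},{"hand":1,"dx":-0.403,"dy":0,"dz":-0.373,"wx":0,"wy":58,"wz":0},{"hand":1,"dx":-0.403,"dy":0,"dz":-0.373,"wx":0,"wy":58,"wz":0},{"hand":1,"dx":-0.403,"dy":0,"dz":-0.373,"wx":0,"wy":58,"wz":0},{"hand":1,"dx":-0.403,"dy":0,"dz":-0.373,"wx":0,"wy":58,"wz":0},{"hand":1,"dx":-0.403,"dy":0,"dz":-0.373,"wx":0,"wy":58,"wz":0},{"hand":1,"dx":-0.403,"dy":0,"dz":-0.373,"wx":0,"wy":58,"wz":0}]' 
python3 -c "
from h import *
go(.35,-.2634,.2,-37)"
```

```text
t: 15.4
eef_pos: [0.3464, -0.2669, 0.2177]
ee_rot: [-0.67, 0.67, -0.228, 0.225]
force: [0.5, 0.3, -0.0]
gripper_width: 0.0852
t 15.4 pos [ 0.3464 -0.2669  0.2177] yaw -37.4 F [ 0.5  0.3 -0. ] grip 0.0852
d [0.0007 0.0177 0.005 ] w [ 0.12 -0.39 -0.25] q6 -0.13
```

```bash
python3 -m crank '[{"hand":1,"dx":0,"dy":0.02,"dz":0,"wx":0,"wy":0,"wz":0},{"hand":1,"dx":0,"dy":0.02,"dz":0,"wx":0,"wy":0,"wz":0},{"hand":1,"dx":0,"dy":0.02,"dz":0,"wx":0,"wy":0,"wz":0},{"hand":1,"dx":0,"dy":0.02,"dz":0,"wx":0,"wy":0,"wz":0}]' 
python3 -c "
from h import *
c=snap('wrist','w13')
go(.35,-.2634,.048,-37)"
```

```text
t: 15.8
eef_pos: [0.3504, -0.2623, 0.2003]
ee_rot: [0.671, -0.671, 0.223, -0.223]
force: [-0.9, 1.3, 0.1]
gripper_width: 0.0853
t 15.85 pos [ 0.3506 -0.2625  0.2007] yaw -36.8 F [-0.5  0.1  0.4] grip 0.0854
d [-0.      0.1527 -0.0011] w [-0.    0.23  0.03] q6 -0.13
```

View pics/w13.png

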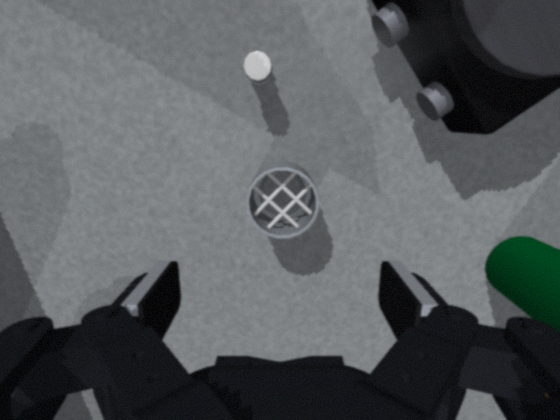

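```bash
python3 -m crank '[{"hand":1,"dx":0.002,"dy":0.05,"dz":0.001,"wx":0,"wy":0,"wz":0},{"hand":1,"dx":0.002,"dy":0.09,"dz":0.001,"wx":0,"wy":0,"wz":0},{"hand":1,"dx":0.002,"dy":0.12,"dz":0.001,"wx":0,"wy":0,"wz":0},{"hand":1,"dx":0.002,"dy":0.14,"dz":0.001,"wx":0,"wy":0,"wz":0},{"hand":1,"dx":0.002,"dy":0.153,"dz":0.001,"wx":0,"wy":0,"wz":0},{"hand":1,"dx":0.002,"dy":0.153,"dz":0.001,"wx":0,"wy":0,"wz":0},{"hand":1,"dx":0.002,"dy":0.153,"dz":0.001,"wx":0,"wy":0,"wz":0}]' 
python3 -c "
from h import *
c=snap('wrist','w14')
go(.35,-.2634,.048,-37)"
```

```text
t: 16.55
eef_pos: [0.353, -0.2638, 0.0484]
ee_rot: [-0.671, 0.671, -0.223, 0.224]
force: [-0.3, -0.2, 0.6]
gripper_width: 0.0855
t 16.6 pos [ 0.3533 -0.2641  0.0488] yaw -36.8 F [-0.3 -0.4 -0.6] grip 0.0856
d [-0.0031  0.0008 -0.0014] w [0.02 0.17 0.17] q6 -0.13
```

View pics/w14.png

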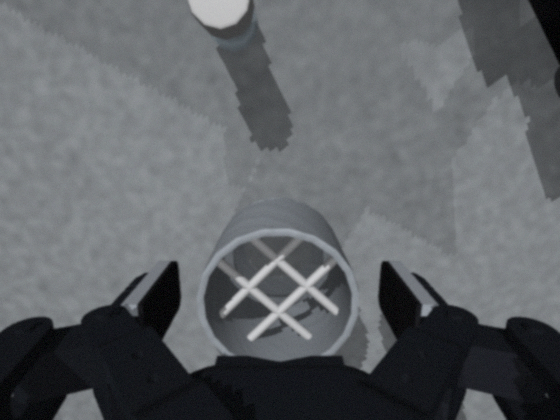

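Open grid with two bars each way at (278,285), rim far edge at row 230: aligned. Grip.

```bash
python3 -m crank '[{"hand":1,"dx":-0.001,"dy":0,"dz":0,"wx":0,"wy":0,"wz":0},{"hand":0,"dx":-0.001,"dy":0,"dz":0,"wx":0,"wy":0,"wz":0},{"hand":0,"dx":-0.001,"dy":0,"dz":0,"wx":0,"wy":0,"wz":0},{"hand":0,"dx":-0.001,"dy":0,"dz":0,"wx":0,"wy":0,"wz":0},{"hand":0,"dx":-0.001,"dy":0,"dz":0,"wx":0,"wy":0,"wz":0},{"hand":0,"dx":-0.001,"dy":0,"dz":0,"wx":0,"wy":0,"wz":0},{"hand":0,"dx":-0.001,"dy":0,"dz":0,"wx":0,"wy":0,"wz":0}]' 35
python3 -c "
from h import *
go(.591,.2305,.24,21)"
python3 -m crank '[{"hand":0,"dx":0,"dy":-0.03,"dz":0,"wx":0,"wy":0,"wz":0},{"hand":0,"dx":0,"dy":-0.07,"dz":0,"wx":0,"wy":0,"wz":0},{"hand":0,"dx":0,"dy":-0.12,"dz":0,"wx":0,"wy":0,"wz":0},{"hand":0,"dx":0,"dy":-0.16,"dz":0,"wx":0,"wy":0,"wz":0},{"hand":0,"dx":0,"dy":-0.18,"dz":0,"wx":0,"wy":0,"wz":0},{"hand":0,"dx":0,"dy":-0.18,"dz":0,"wx":0,"wy":0,"wz":0},{"hand":0,"dx":0,"dy":-0.18,"dz":0,"wx":0,"wy":0,"wz":0}]'; python3 -c "
from h import *
c=snap('wrist','w15')
go(.591,.2305,.23,21)"
```

```text
t: 17.3
eef_pos: [0.352, -0.2633, 0.0484]
ee_rot: [-0.671, 0.671, -0.223, 0.224]
force: [-0.6, 1.5, 6.3]
gripper_width: 0.0589
t 17.3 pos [ 0.352  -0.2633  0.0484] yaw -36.9 F [-0.6  1.5  6.3] grip 0.0589
d [-0.1046 -0.1918  0.5384] w [ 5.000e-02 -5.786e+01  9.000e-02] q6 -0.13
t: 18.0
eef_pos: [0.351, -0.2624, 0.2258]
ee_rot: [0.671, -0.671, 0.224, -0.223]
force: [-0.3, -0.0, -3.1]
gripper_width: 0.0589
t 18.05 pos [ 0.3506 -0.262   0.2248] yaw -36.9 F [-0.1 -0.2 -3.4] grip 0.0589
d [-0.1031 -0.0044  0.5383] w [ -0.16 -57.85  -0.21] q6 -0.13
```

View pics/w15.png

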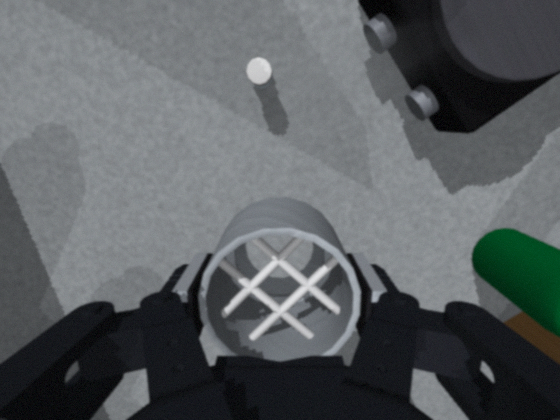

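```bash
python3 -m crank '[{"hand":0,"dx":-0.02,"dy":-0.005,"dz":0.04,"wx":0,"wy":0,"wz":0},{"hand":0,"dx":-0.104,"dy":-0.005,"dz":0.538,"wx":0,"wy":-58,"wz":0},{"hand":0,"dx":-0.104,"dy":-0.005,"dz":0.538,"wx":0,"wy":-58,"wz":0},{"hand":0,"dx":-0.104,"dy":-0.005,"dz":0.538,"wx":0,"wy":-58,"wz":0},{"hand":0,"dx":-0.104,"dy":-0.005,"dz":0.538,"wx":0,"wy":-58,"wz":0},{"hand":0,"dx":-0.104,"dy":-0.005,"dz":0.538,"wx":0,"wy":-58,"wz":0},{"hand":0,"dx":-0.104,"dy":-0.005,"dz":0.538,"wx":0,"wy":-58,"wz":0},{"hand":0,"dx":-0.104,"dy":-0.005,"dz":0.538,"wx":0,"wy":-58,"wz":0},{"hand":0,"dx":-0.104,"dy":-0.005,"dz":0.538,"wx":0,"wy":-58,"wz":0},{"hand":0,"dx":-0.104,"dy":-0.005,"dz":0.538,"wx":0,"wy":-58,"wz":0},{"hand":0,"dx":-0.104,"dy":-0.005,"dz":0.538,"wx":0,"wy":-58,"wz":0},{"hand":0,"dx":-0.104,"dy":-0.005,"dz":0.538,"wx":0,"wy":-58,"wz":0}]'; python3 -c "
from h import *
go(.5912,.2305,.203,21)"
```

```text
t: 19.25
eef_pos: [0.5908, 0.235, 0.2261]
ee_rot: [0.695, -0.694, -0.129, 0.134]
force: [-0.6, -0.4, -2.4]
gripper_width: 0.0589
t 19.25 pos [0.5908 0.235  0.2261] yaw 21.5 F [-0.6 -0.4 -2.4] grip 0.0589
d [-0.0011  0.0231 -0.0044] w [-0.18  0.47 -0.41] q6 -0.09
```

```bash
python3 -m crank '[{"hand":0,"dx":0,"dy":0.01,"dz":0,"wx":0,"wy":0,"wz":0},{"hand":0,"dx":0,"dy":0.024,"dz":0,"wx":0,"wy":0,"wz":0},{"hand":0,"dx":0,"dy":0.024,"dz":0,"wx":0,"wy":0,"wz":0},{"hand":0,"dx":0,"dy":0.024,"dz":0,"wx":0,"wy":0,"wz":0},{"hand":0,"dx":0,"dy":0.024,"dz":0,"wx":0,"wy":0,"wz":0}]'; python3 -c "
from h import *
go(.5912,.2305,.178,21);c=snap('wrist','w16'); 
go(.5912,.2305,.178,21)"
```

```text
t: 19.75
eef_pos: [0.5909, 0.2291, 0.209]
ee_rot: [0.695, -0.695, -0.13, 0.129]
force: [0.8, 0.2, -1.4]
gripper_width: 0.0596
t 19.75 pos [0.5909 0.2291 0.209 ] yaw 21.1 F [ 0.8  0.2 -1.4] grip 0.0596
d [0.0008 0.031  0.0012] w [0.   0.06 0.06] q6 -0.09
t 19.8 pos [0.5911 0.2293 0.2094] yaw 21.1 F [-0.1  0.2 -2.5] grip 0.0591
d [0.0005 0.0314 0.0011] w [0.01 0.08 0.1 ] q6 -0.09
```

View pics/w16.png

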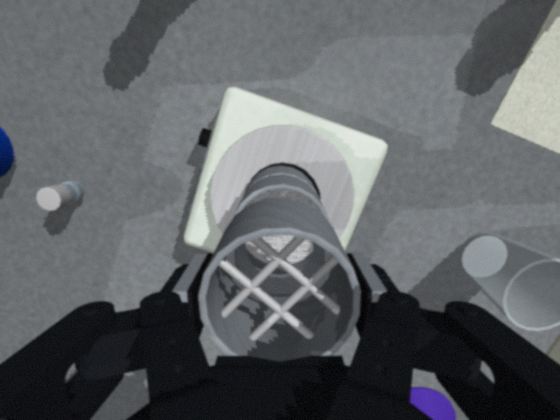

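```bash
python3 -c "
from h import *
c=load('w16'); o=bot.get_obs();T=o['eef_pos'];R0=Rot.from_quat(o['ee_rot'],scalar_first=True).as_matrix()
for p,h in [((283,185),.138),((283,125),.05),((210,190),.05),((356,190),.05),((280,229),.219)]: print(p,(R0.T@(atz(c,*p,h)-T)).round(4))
crop('w16',220,150,350,250,6,'w16z')"
```

```text
(283, 185) [0.0006 0.0714 0.0314]
(283, 125) [0.0013 0.1594 0.0637]
(210, 190) [-0.0603  0.1593  0.0104]
(356, 190) [0.0633 0.1595 0.0103]
(280, 229) [-0.0012 -0.0096  0.0316]
```

View pics/w16z.png

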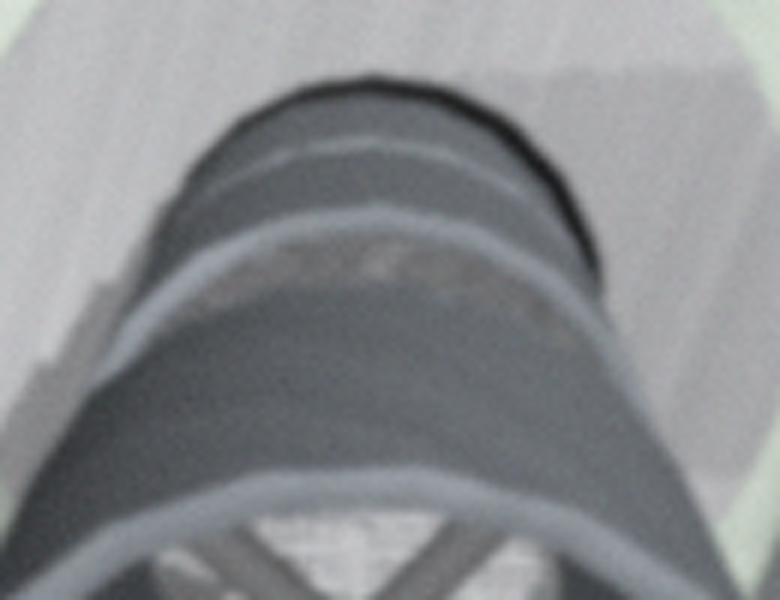

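```bash
python3 -m crank '[{"hand":0,"dx":0.001,"dy":0.012,"dz":0,"wx":0,"wy":0,"wz":0},{"hand":0,"dx":0.001,"dy":0.02,"dz":0,"wx":0,"wy":0,"wz":0},{"hand":0,"dx":0.001,"dy":0.026,"dz":0,"wx":0,"wy":0,"wz":0},{"hand":0,"dx":0.001,"dy":0.031,"dz":0,"wx":0,"wy":0,"wz":0},{"hand":0,"dx":0.001,"dy":0.031,"dz":0,"wx":0,"wy":0,"wz":0},{"hand":0,"dx":0.001,"dy":0.031,"dz":0,"wx":0,"wy":0,"wz":0}]' 
python3 -c "
from h import *
go(.5912,.2305,.177,21)"
```

```text
t: 20.4
eef_pos: [0.5918, 0.2305, 0.1771]
ee_rot: [0.695, -0.695, -0.13, 0.13]
force: [-0.0, 0.5, -2.0]
gripper_width: 0.0591
t 20.4 pos [0.5918 0.2305 0.1771] yaw 21.2 F [-0.   0.5 -2. ] grip 0.0591
d [-0.0006  0.0001  0.0002] w [-0.01  0.15 -0.  ] q6 -0.09
```

```bash
python3 -m crank '[{"hand":0.75,"dx":0,"dy":0,"dz":0,"wx":0,"wy":0,"wz":0},{"hand":1,"dx":0,"dy":0,"dz":0,"wx":0,"wy":0,"wz":0},{"hand":1,"dx":0,"dy":0,"dz":0,"wx":0,"wy":0,"wz":0},{"hand":1,"dx":0,"dy":0,"dz":0,"wx":0,"wy":0,"wz":0},{"hand":1,"dx":0,"dy":-0.03,"dz":0,"wx":0,"wy":0,"wz":0},{"hand":1,"dx":0,"dy":-0.07,"dz":0,"wx":0,"wy":0,"wz":0},{"hand":1,"dx":0,"dy":-0.09,"dz":0,"wx":0,"wy":0,"wz":0},{"hand":1,"dx":0,"dy":-0.09,"dz":0,"wx":0,"wy":0,"wz":0},{"hand":1,"dx":0,"dy":-0.09,"dz":0,"wx":0,"wy":0,"wz":0}]' 
python3 -c "
from h import *
c=snap('wrist','w17');c=snap('side','s17');crop('s17',250,80,370,180,6,'s17z')
go(.47,.003,.24,0)"
```

```text
t: 21.3
eef_pos: [0.5919, 0.2305, 0.2674]
ee_rot: [0.695, -0.695, -0.13, 0.129]
force: [0.4, 0.1, -1.4]
gripper_width: 0.0852
t 21.4 pos [0.5912 0.2303 0.265 ] yaw 21.1 F [-0.4  0.  -0.9] grip 0.0854
d [-0.1949  0.0257 -0.1683] w [ 2.000e-02  2.115e+01 -2.100e-01] q6 -0.09
```

View pics/w17.png

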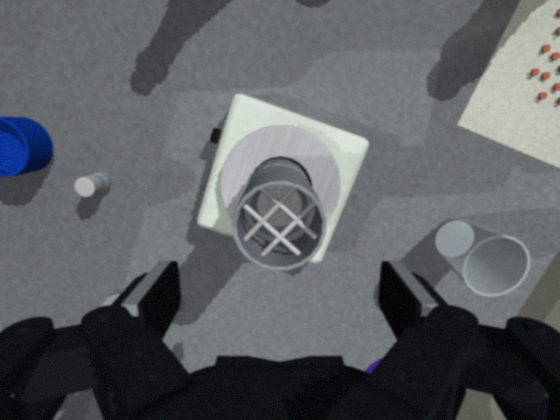

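View pics/s17z.png

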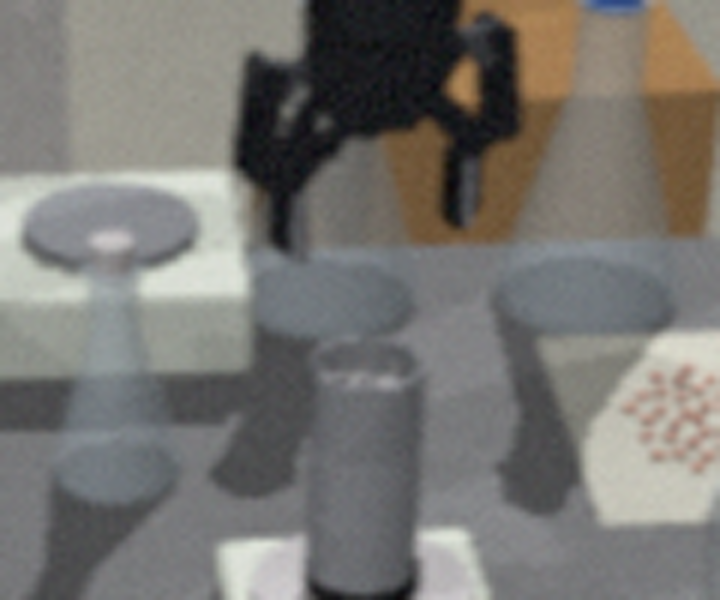

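The coarse sieve looks home (smooth column in the side crop, rim (368,360), grid at (280,230) in the wrist view). Check its rim height by depth, then go to the lid.

```bash
python3 -c "
from h import *
c=load('w17'); P=[px2w(c,u,v) for u in range(225,335) for v in range(175,275)]
P=np.array([p for p in P if .17<p[2]<.2]); print(len(P),np.percentile(P[:,2],[5,50,95]),(P.min(0)+P.max(0))/2, np.ptp(P,axis=0))
A=np.c_[P[:,:2]-P[:,:2].mean(0),np.ones(len(P))]; 
m=P[:,2]>.182; print(np.linalg.lstsq(A[m],P[m,2],rcond=None)[0])"
python3 -m crank '[{"hand":1,"dx":-0.195,"dy":0,"dz":-0.168,"wx":0,"wy":21,"wz":0},{"hand":1,"dx":-0.195,"dy":0,"dz":-0.168,"wx":0,"wy":21,"wz":0},{"hand":1,"dx":-0.195,"dy":0,"dz":-0.168,"wx":0,"wy":21,"wz":0},{"hand":1,"dx":-0.195,"dy":0,"dz":-0.168,"wx":0,"wy":21,"wz":0},{"hand":1,"dx":-0.195,"dy":0,"dz":-0.168,"wx":0,"wy":21,"wz":0},{"hand":1,"dx":-0.195,"dy":0.07,"dz":-0.168,"wx":0,"wy":21,"wz":0},{"hand":1,"dx":-0.195,"dy":0.07,"dz":-0.168,"wx":0,"wy":21,"wz":0},{"hand":1,"dx":-0.195,"dy":0.07,"dz":-0.168,"wx":0,"wy":21,"wz":0},{"hand":1,"dx":-0.195,"dy":0.07,"dz":-0.168,"wx":0,"wy":21,"wz":0},{"hand":1,"dx":-0.195,"dy":0.07,"dz":-0.168,"wx":0,"wy":21,"wz":0}]' 
python3 -c "
from h import *
c=snap('wrist','w18')
go(.47,.003,.046,0)"
```

```text
3888 [0.17090903 0.1764182  0.18596078] [0.58981278 0.23252493 0.17860711] [0.0593442  0.05939262 0.01721382]
[-0.0036581   0.00707082  0.18499478]
t: 22.4
eef_pos: [0.4715, 0.0037, 0.1986]
ee_rot: [-0.707, 0.707, 0.002, -0.0]
force: [0.1, 0.7, 0.3]
gripper_width: 0.0855
t 22.45 pos [0.4717 0.0037 0.1989] yaw 0.2 F [ 0.9 -0.1 -0.1] grip 0.0851
d [-0.0021  0.1529 -0.0007] w [0.01 0.19 0.17] q6 -0.12
```

View pics/w18.png

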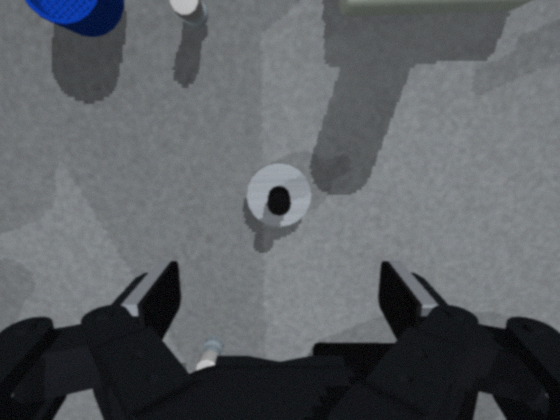

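Stack rim is at z 0.186, level. Lid disc centre is (279,195), knob top about (279,205).

```bash
python3 -c "
from h import *
c=load('w18'); o=bot.get_obs();T=o['eef_pos'];R0=Rot.from_quat(o['ee_rot'],scalar_first=True).as_matrix()
for p,h in [((279,195),.018),((279,205),.05)]: print(p,(R0.T@(atz(c,*p,h)-T)).round(4))
crop('w18',230,150,330,250,6,'w18z')"
```

```text
(279, 195) [-0.0022  0.1809  0.0008]
(279, 205) [-0.0021  0.1489 -0.0006]
```

View pics/w18z.png

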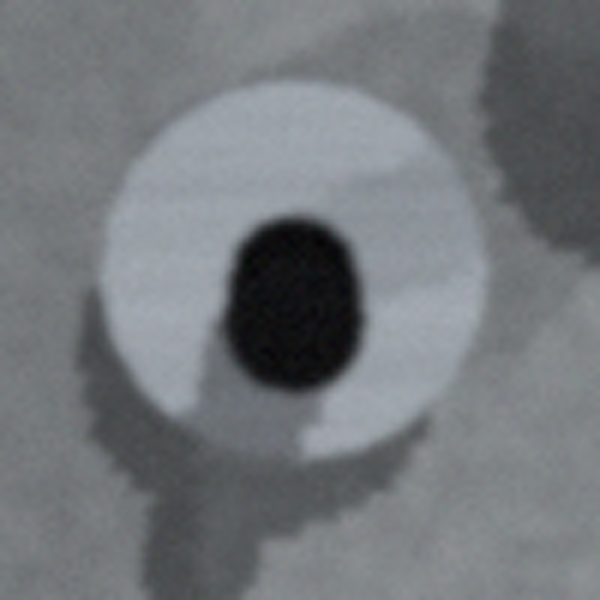

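```bash
python3 -m crank '[{"hand":0.7,"dx":-0.002,"dy":0.05,"dz":-0.001,"wx":0,"wy":0,"wz":0},{"hand":0.6,"dx":-0.002,"dy":0.09,"dz":-0.001,"wx":0,"wy":0,"wz":0},{"hand":0.6,"dx":-0.002,"dy":0.12,"dz":-0.001,"wx":0,"wy":0,"wz":0},{"hand":0.6,"dx":-0.002,"dy":0.14,"dz":-0.001,"wx":0,"wy":0,"wz":0},{"hand":0.6,"dx":-0.002,"dy":0.152,"dz":-0.001,"wx":0,"wy":0,"wz":0},{"hand":0.6,"dx":-0.002,"dy":0.152,"dz":-0.001,"wx":0,"wy":0,"wz":0},{"hand":0.6,"dx":-0.002,"dy":0.152,"dz":-0.001,"wx":0,"wy":0,"wz":0}]' 
python3 -c "
from h import *
c=snap('wrist','w19')
go(.47,.003,.047,0)"
```

```text
t: 23.15
eef_pos: [0.4698, 0.0025, 0.0467]
ee_rot: [-0.707, 0.707, 0.002, -0.0]
force: [-0.5, -0.4, 1.0]
gripper_width: 0.0509
t 23.2 pos [0.4701 0.0024 0.0471] yaw 0.2 F [ 1.1  0.7 -0.7] grip 0.0511
d [-0.0001  0.0001  0.0006] w [0.02 0.16 0.2 ] q6 -0.12
```

View pics/w19.png

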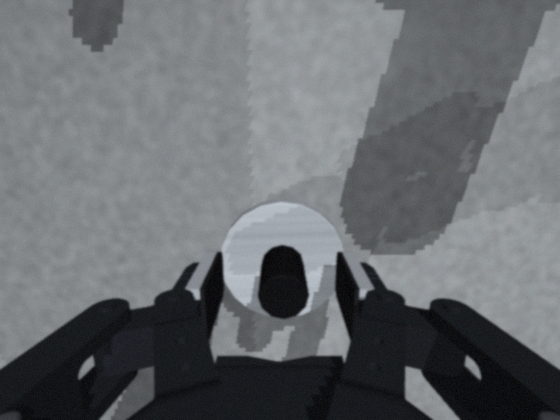

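```bash
python3 -c "
from h import *
c=load('w19'); o=bot.get_obs();T=o['eef_pos'];R0=Rot.from_quat(o['ee_rot'],scalar_first=True).as_matrix()
for p,h in [((283,201),.018),((283,319),.018),((222,255),.018),((344,255),.018),((283,318),.05),((283,294),.05)]: print(p,(R0.T@(atz(c,*p,h)-T)).round(4))"
python3 -m crank '[{"hand":0,"dx":0,"dy":0,"dz":0,"wx":0,"wy":0,"wz":0},{"hand":0,"dx":0,"dy":0,"dz":0,"wx":0,"wy":0,"wz":0},{"hand":0,"dx":0,"dy":0,"dz":0,"wx":0,"wy":0,"wz":0},{"hand":0,"dx":0,"dy":0,"dz":0,"wx":0,"wy":0,"wz":0},{"hand":0,"dx":0,"dy":0,"dz":0,"wx":0,"wy":0,"wz":0},{"hand":0,"dx":0,"dy":0,"dz":0,"wx":0,"wy":0,"wz":0},{"hand":0,"dx":0,"dy":0,"dz":0,"wx":0,"wy":0,"wz":0}]' 40
python3 -c "
from h import *
c=snap('wrist','w20')
go(.591,.2305,.3,21)"
```

```text
(283, 201) [-0.0001  0.0291  0.0317]
(283, 319) [ 0.0001  0.0291 -0.0288]
(222, 255) [-0.0288  0.029   0.0056]
(344, 255) [0.0287 0.0292 0.0055]
(283, 318) [-0.0003 -0.0029 -0.0074]
(283, 294) [-0.0003 -0.0029  0.003 ]
t: 23.9
eef_pos: [0.4696, 0.0023, 0.0467]
ee_rot: [-0.707, 0.707, 0.002, 0.0]
force: [0.7, 0.1, 5.4]
gripper_width: 0.0188
t 23.95 pos [0.4696 0.0023 0.0467] yaw 0.1 F [-0.1 -0.   5.3] grip 0.0192
d [ 0.1226 -0.253   0.2278] w [  0.04 -20.86   0.15] q6 -0.12
```

View pics/w20.png

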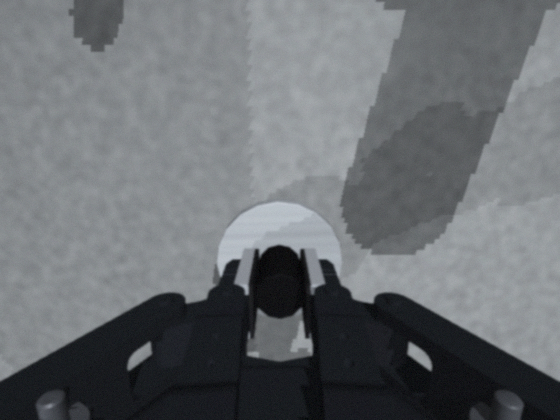

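```bash
python3 -m crank '[{"hand":0,"dx":0,"dy":-0.03,"dz":0,"wx":0,"wy":0,"wz":0},{"hand":0,"dx":0,"dy":-0.08,"dz":0,"wx":0,"wy":0,"wz":0},{"hand":0,"dx":0,"dy":-0.13,"dz":0,"wx":0,"wy":0,"wz":0},{"hand":0,"dx":0,"dy":-0.18,"dz":0,"wx":0,"wy":0,"wz":0},{"hand":0,"dx":0,"dy":-0.22,"dz":0,"wx":0,"wy":0,"wz":0},{"hand":0,"dx":0,"dy":-0.22,"dz":0,"wx":0,"wy":0,"wz":0},{"hand":0,"dx":0,"dy":-0.22,"dz":0,"wx":0,"wy":0,"wz":0}]'
python3 -c "
from h import *
c=snap('wrist','w21')
go(.5915,.2305,.27,21)"
```

```text
t: 24.65
eef_pos: [0.4686, 0.0024, 0.2656]
ee_rot: [-0.707, 0.707, 0.001, -0.001]
force: [-0.5, -0.0, -2.6]
gripper_width: 0.019
t 24.7 pos [0.4679 0.0025 0.2637] yaw 0.1 F [ 0.6 -0.3 -2.3] grip 0.0185
d [ 0.1241 -0.0065  0.2277] w [ -0.05 -20.86  -0.15] q6 -0.12
```

View pics/w21.png

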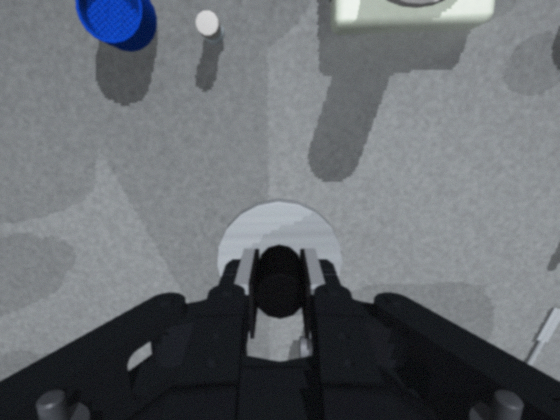

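```bash
python3 -m crank '[{"hand":0,"dx":0.02,"dy":-0.005,"dz":0.04,"wx":0,"wy":0,"wz":0},{"hand":0,"dx":0.123,"dy":-0.005,"dz":0.228,"wx":0,"wy":-21,"wz":0},{"hand":0,"dx":0.123,"dy":-0.005,"dz":0.228,"wx":0,"wy":-21,"wz":0},{"hand":0,"dx":0.123,"dy":-0.005,"dz":0.228,"wx":0,"wy":-21,"wz":0},{"hand":0,"dx":0.123,"dy":-0.005,"dz":0.228,"wx":0,"wy":-21,"wz":0},{"hand":0,"dx":0.123,"dy":-0.005,"dz":0.228,"wx":0,"wy":-21,"wz":0},{"hand":0,"dx":0.123,"dy":-0.005,"dz":0.228,"wx":0,"wy":-21,"wz":0},{"hand":0,"dx":0.123,"dy":0.01,"dz":0.228,"wx":0,"wy":-21,"wz":0},{"hand":0,"dx":0.123,"dy":0.018,"dz":0.228,"wx":0,"wy":-21,"wz":0},{"hand":0,"dx":0.123,"dy":0.018,"dz":0.228,"wx":0,"wy":-21,"wz":0},{"hand":0,"dx":0.123,"dy":0.018,"dz":0.228,"wx":0,"wy":-21,"wz":0}]'; python3 -c "
from h import *
go(.5912,.2305,.2227,21);c=snap('wrist','w22');c=snap('side','s22');crop('s22',250,60,370,160,6,'s22z')
go(.5912,.2305,.2227,21)"
```

```text
t: 25.8
eef_pos: [0.5905, 0.2296, 0.2468]
ee_rot: [-0.695, 0.695, 0.129, -0.13]
force: [-0.0, 0.6, -0.7]
gripper_width: 0.0187
t 25.8 pos [0.5905 0.2296 0.2468] yaw 21.1 F [-0.   0.6 -0.7] grip 0.0187
d [0.001  0.0241 0.0006] w [-0.01  0.06 -0.07] q6 -0.09
t 25.9 pos [0.5911 0.2301 0.2482] yaw 21.1 F [ 0.5  0.  -0.9] grip 0.0189
d [0.0003 0.0255 0.0004] w [0.01 0.09 0.08] q6 -0.09
```

View pics/w22.png

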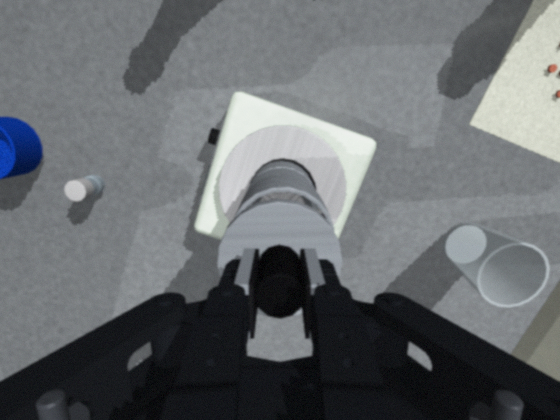

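View pics/s22z.png

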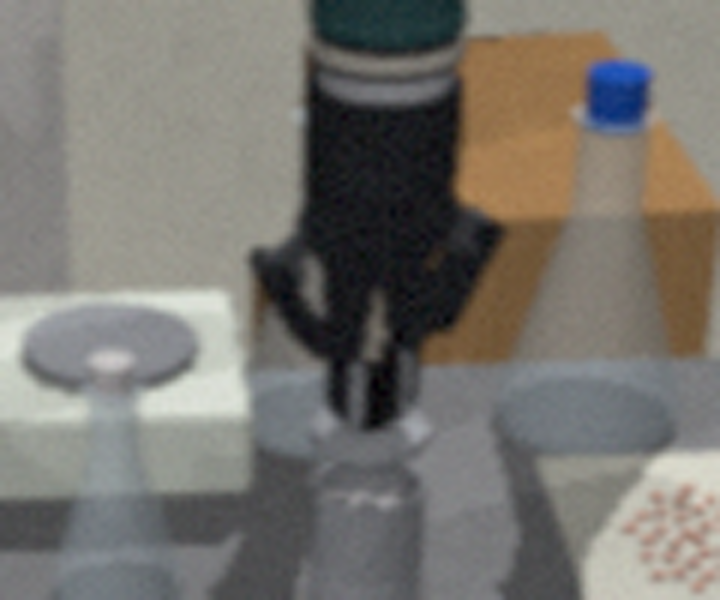

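```bash
python3 -c "
from h import *
crop('w22',210,150,350,270,5,'w22z')"
```

```text
(no output)
```

View pics/w22z.png

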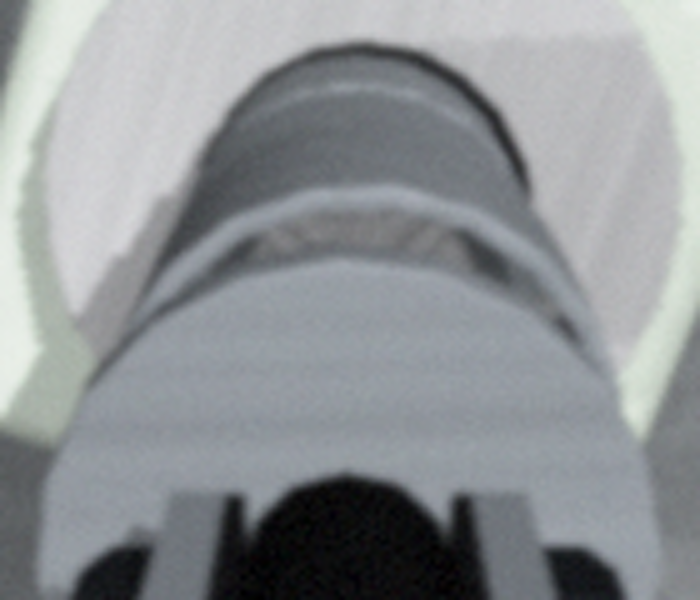

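```bash
python3 -c "
from h import *
c=load('w22'); o=bot.get_obs();T=np.array([.5907,.2298,.2472]);R0=Rot.from_quat(o['ee_rot'],scalar_first=True).as_matrix()
for p,h in [((283.5,187.3),.186),((280,201.7),.2185)]: print(p,(R0.T@(atz(c,*p,h)-T)).round(4))"
```

```text
(283.5, 187.3) [0.0007 0.0612 0.032 ]
(280, 201.7) [-0.0012  0.0287  0.0318]
```

```bash
python3 -m crank '[{"hand":0,"dx":0.001,"dy":0.01,"dz":0,"wx":0,"wy":0,"wz":0},{"hand":0,"dx":0.001,"dy":0.016,"dz":0,"wx":0,"wy":0,"wz":0},{"hand":0,"dx":0.001,"dy":0.02,"dz":0,"wx":0,"wy":0,"wz":0},{"hand":0,"dx":0.001,"dy":0.024,"dz":0,"wx":0,"wy":0,"wz":0},{"hand":0,"dx":0.001,"dy":0.024,"dz":0,"wx":0,"wy":0,"wz":0},{"hand":0,"dx":0.001,"dy":0.024,"dz":0,"wx":0,"wy":0,"wz":0}]' 
python3 -c "
from h import *
go(.5912,.2305,.2227,21)"
```

```text
t: 26.5
eef_pos: [0.5919, 0.2312, 0.2233]
ee_rot: [0.695, -0.695, -0.13, 0.13]
force: [-0.4, -0.8, -1.4]
gripper_width: 0.0186
t 26.5 pos [0.5919 0.2312 0.2233] yaw 21.2 F [-0.4 -0.8 -1.4] grip 0.0186
d [-0.0009  0.0006 -0.0003] w [-0.    0.15  0.01] q6 -0.09
```

```bash
python3 -m crank '[{"hand":0.4,"dx":0,"dy":0,"dz":0,"wx":0,"wy":0,"wz":0},{"hand":0.7,"dx":0,"dy":0,"dz":0,"wx":0,"wy":0,"wz":0},{"hand":0.8,"dx":0,"dy":0,"dz":0,"wx":0,"wy":0,"wz":0},{"hand":0.8,"dx":0,"dy":0,"dz":0,"wx":0,"wy":0,"wz":0},{"hand":0.8,"dx":0,"dy":-0.03,"dz":0,"wx":0,"wy":0,"wz":0},{"hand":0.8,"dx":0,"dy":-0.07,"dz":0,"wx":0,"wy":0,"wz":0},{"hand":0.8,"dx":0,"dy":-0.09,"dz":0,"wx":0,"wy":0,"wz":0},{"hand":0.8,"dx":0,"dy":-0.09,"dz":0,"wx":0,"wy":0,"wz":0},{"hand":0.8,"dx":0,"dy":-0.09,"dz":0,"wx":0,"wy":0,"wz":0}]' 
python3 -c "
from h import *
c=snap('wrist','w23')
P=np.array([px2w(c,u,v) for u in range(225,345) for v in range(165,290)]); m=abs(P[:,2]-.194)<.008; k=abs(P[:,2]-.226)<.006
print(m.sum(),np.median(P[m],axis=0),np.ptp(P[m],axis=0),'knob',k.sum(),np.median(P[k],axis=0)); A=np.c_[P[m,:2]-P[m,:2].mean(0),np.ones(m.sum())]; print(np.linalg.lstsq(A,P[m,2],rcond=None)[0])
c=snap('side','s23');crop('s23',250,60,370,160,6,'s23z');snap('top','t23');print(bot.get_obs()['eef_pos'],bot.get_obs()['force'])"
```

```text
t: 27.4
eef_pos: [0.5919, 0.2311, 0.3134]
ee_rot: [0.695, -0.695, -0.13, 0.13]
force: [0.7, -1.0, -0.7]
gripper_width: 0.0682
4036 [0.58728207 0.23790426 0.19338895] [0.05922433 0.05948894 0.01576869] knob 718 [0.5898452  0.23345831 0.22528098]
[ 0.00091073 -0.00496881  0.19338626]
[0.59140036 0.23091127 0.3107821 ] [ 0.05567291 -0.15442434  0.21001296]
```

View pics/w23.png

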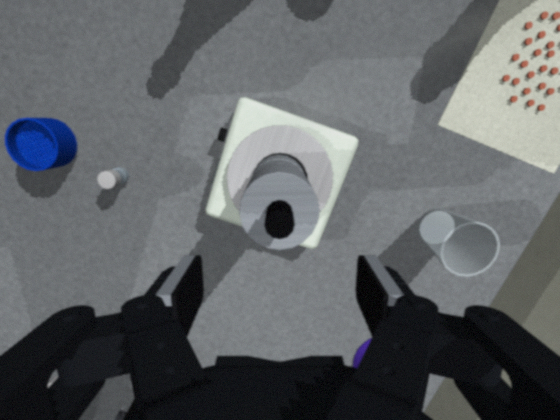

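View pics/s23.png

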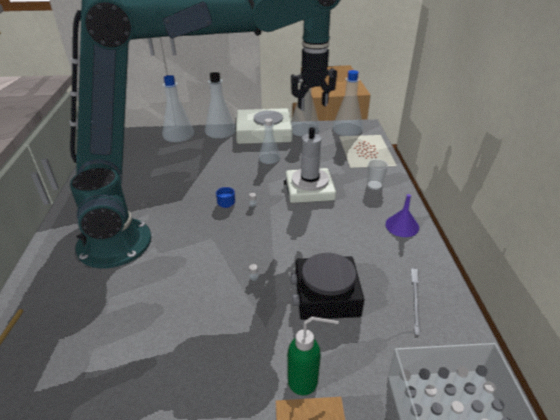

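View pics/s23z.png

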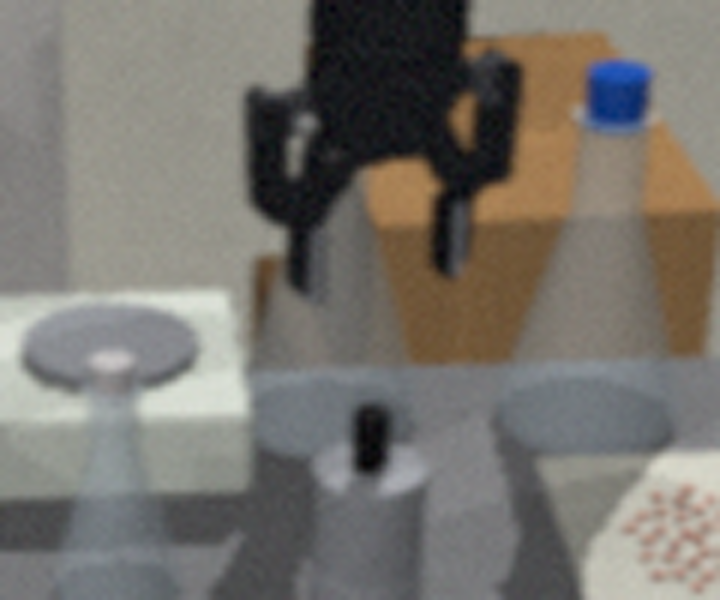

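The lid's top is at 0.1934 m (should be 0.194) and the knob's at 0.2253 (0.226), both level. The stack stands free, and flask and bottle are at their starting pixels. Handing in.

```bash
python3 -c "
from plant import bot
print(bot.finish_job())"
```

```text
the job is handed in; nothing more can be done
None
```

I stacked the pan, fine sieve, coarse sieve and lid in that order on the shaker's seat ring. I then released everything and handed the job in at about 27.5 s. The hand-in reports no verdict, so I can't say whether it was judged a pass.

**Last checks:**
- **Stack height and level:** the lid's top measured 0.1934 m (0.194 expected) and the knob's top 0.2253 m (0.226 expected). The lid was level to about 0.005 rad. Before the lid went on, the coarse sieve's rim was at 0.186 m, as it should be.
- **Fit:** the side view shows one unbroken upright column on the ring.
- **Gripper:** its fingers were open and well above the knob.
- **Bystanders:** the flask and the wash bottle are still standing, and look unmoved in the pictures (judged by eye, not measured).

**Disagreement:** the top and wrist cameras differed by about 4 mm on the seat's position. I aimed at the mean and corrected about 1 mm with a wrist view just above the seat. All four pieces went in with no noticeable contact force.

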